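# Press a ball bearing home with a ratchet arbor press

### The arm

A 6-joint arm with a two-finger parallel gripper is mounted at the origin on the work surface. World frame = base frame: x ahead of the robot, y to its left, z up, the work surface at z = 0. Lengths are in m, angles in rad, forces in N, time in s.
With the tool pointing down it reaches from about 0.35 to 0.975 m from the base axis. Payload 4.9 kg.
Tool frame: the origin (TCP) lies between the finger pads; the fingertips stand 17 mm ahead of it and the grasp point (between the pads) lies 2 mm behind it (manip.nose_length is the distance from the TCP to the fingertips, in m); z points along the fingers, y is the line along which they close (so a half turn about z gives the same grasp; the last joint's range is limited). The gripper opens to 85 mm and grips with 20 to 120 N. Pads are 22 mm wide; open, the fingers measure 114 mm over their backs; the gripper's body (76 mm by 85 mm) begins 54 mm behind the grasp point. The pads swing forward as they close: fully open they stand 13 mm farther back than shut.
Start: joints at [-1.233, 0.053, 1.613, -0, 1.476, -0.119], TCP at [0.276, -0.561, 0.248] pointing down, gripper open.
Joint ranges: [-3.01, 3.01], [-1.01, 2.22], [0.06, 2.58], [-1.02, 4.17], [0.09, 2.62], [-3.14, 3.14]. Speed limits (rad/s): [2.57, 2.57, 3.14, 3.14, 3.14, 3.14].

### API

Orientations are given as a unit quaternion [w, x, y, z].
In Python, from plant import manip gives the robot as it stands. The module is installed in compiled form; this text tells all that it offers.
- The arm moves only by the tool apply_moves, never from a script. Its argument "moves" is a list of rows, each a list of 3 entries, a list of its own where there are three numbers: the turn, a rotation vector about the tool's x, y, z in rad, then the shift along the tool's x, y, z in cm, then the closure, from -1 (fully open) to 1 (shut), so that 0 is half open. A call has 1 to 20 rows; each row is the pose to reach, as a shift and turn from the pose commanded when the call began, along the tool's axes at that moment; what a row does not reach only later rows make up. A row lasts 1/10 s, in which the tool goes at most 50 mm and 8.59 degrees, less where a joint would pass 70% of its speed; a pose out of reach is approached as far as the arm can. A call with a gripper value outside its range is refused whole. The fingers move at their own pace and stop on an object; the grip force is fixed at half the most. Time passes only in rows, so rows that repeat a pose let the fingers close. It gives the time, the measured TCP pose, the force, the opening and the grip force at its end, in the units of the state.
- manip.state(): the state, without advancing time (a new reading comes with each control period).
- manip.grab_frame(name): name is "scene" or "top" or "wrist"; returns a dict with "image" (480x640x3 uint8, red, green, blue), "K" (3x3 intrinsics, pixels), "rvec" (rotation vector, rad) and "tvec" (3), from world to camera coordinates, as OpenCV has them. Camera axes: x right, y down, z forward; pixel columns grow to the right and rows downward; lengths in m; the calibration is good to about 2 mm. A picture is of the moment at which its call begins. There is no depth.
- manip.job_done(): hands the job in; it is judged then, once.
Trained networks look in a picture, given as the dict that the camera call returned (one of the last four; its "shot" number tells which), for a name from the list of things; names that differ only in an ending like _2 or _b are one class to them, and where a whole thing is asked for, a point or a joint stands for the part that bears it (a point fixed in the world has none). Each returns a list of dicts, best first, with "score" (0 to 1); they miss things now and then, are a little off and sometimes report something else, mostly with a low value. They report only what shows in the picture. A call takes as long as a camera call. They do not tell look-alikes from the thing itself.
- manip.look_for(picture, label): "location" ([x, y, z] in m, in the coordinates of the camera as it stood for that picture, good to about 4 mm: the middle of the surface that is visible of it).
- manip.silhouettes(picture, label): "pixels" (480x640 bool, what is visible of it).
- manip.spot_point(picture, label): "location" ([x, y, z] in m, in the coordinates of the camera as it stood for that picture, good to about 4 mm: a listed point, or the origin of a listed thing).
The state is a dict: "time": time; "joint_pos": joint angles; "joint_vel": joint speeds; "joint_efforts": joint torques, N m; "tool_pos": TCP position; "tool_rot": TCP orientation; "contact_force": force on the tool from outside, world axes, zero at the start; "ft_torque": the same for the moment, N m; "gripper_width": opening from 0.0 (shut) to 1.0 (fully open); "grasp_force": force on a finger pad.
Only numpy, scipy, OpenCV 4.12 (cv2) and the standard library are available. Lean on these libraries where they do the work, as an engineer would, in place of code of your own. Each camera call takes 0.05 s, during which the arm holds its last target. There are 200 camera calls.

### The job

Start the larger ball bearing square in the bore of the end shield on the press's loading slide, push the slide in against its stop under the ram, then pump the press's ratchet lever by its ball until the bearing is fully home. Use only the lever to press, stop the moment it goes solid (leaning on it after that dents the bearing), and leave the slide in and the lever swung back up and let go.

Things in the scene. Friction and masses are not known exactly. Their poses are not given: they have to be found in the camera images.
- bearing_centre (a point): Centre of the ball bearing to fit: plain steel ring, 47 mm outside diameter, 17 mm hole, 14 mm thick, 115 g, lying flat on the bench (centre 7 mm up). z is its axis. Grip it across the outside by its upper half, fingertips 7 to 9 mm above its underside, so that they stay clear of the end shield's face.
- small_bearing_centre (a point): Centre of a smaller bearing, 35 mm outside diameter, 11 mm thick: it does not fit this end shield; leave it where it lies.
- press: The grey bench arbor press. Origin on the bench under the ram's axis; x points from the front (where the slide comes out) to the column, z up, y to the left of someone in front of it. All the press's other points share these axes. The lever is on its right (-y), 137 mm from the middle. The head is 72 mm wide, from 41 mm in front of the ram's axis back, 160 to 285 mm up.
- bore (a point): Centre of the bore's mouth, in the top face (67 mm up) of the aluminium end shield clamped on the slide; face 64 mm across. Its mouth is a tapered lead-in (clearance 3.2 mm all round at the face, 0.8 mm at 4 mm depth): a bearing set in it drops 5 mm deep, centre 2 mm above this point. Below, a tight fit (35 N). Fully home: flush with the face, centre 7 mm below this point.
- slide_handle (a point): Middle of the black upright knob at the front of the slide: 24 mm diameter, 30 mm tall, centre 64 mm above the bench, 135 mm in front of the bore on the slide's centre line.
- slide (a joint): How far the loading slide is drawn out to the front, m: 0 = in against its stop with the bore under the ram, 0.18 = fully out. It drags with about 4 N.
- ram_nose (a point): Centre of the flat underside of the ram's nose, 39 mm across, which comes straight down on the bearing when the slide is in; its bar sticks up through the head to 330 mm. It starts 4 to 10 mm above the top of a started bearing.
- lever_ball (a point): Centre of the black ball on the lever's end, 32 mm diameter on a 13 mm bar, 216 to 303 mm above the bench. Pinched from above along the press's y axis it turns between the fingers as the lever swings.
- lever_hub (a point): Point on the lever's axle (along the press's y axis, 220 mm up) in the plane in which the ball swings: the ball runs on an upright circle of 180 mm radius about it, in front of it.
- lever (a joint): Lever angle, rad: 0 = at the top stop (bar 0.48 above level, to the front), grows as the ball is pulled down to the bottom stop at 0.50. Stays where left. Each full stroke down turns the ratchet one tooth (after 0.18 of idle travel) and lowers the ram 5 mm, where it stays; only a return to 0.03 or less drops the pawl behind the next tooth. Three to five strokes do it.
- ratchet: The toothed ratchet wheel (63 mm, 20 teeth) on the axle, driven by the lever's pawl. Force at the ball: 1 to 3 N idle or lowering the ram, 5 to 6 N while the bearing is being pressed, then, once it is home (mostly part-way down a stroke), 2 to 5 N more for each mm: over about 12 N the bearing is dented. Raising the lever takes about 4 N.
Not all that is in view belongs to the job. What is shaped like the part that bears bearing_centre but brown is not meant.

How it is judged:
On the way, in this order (a step that is already met when the one before it is completed fails the run):
1. the bearing stands started in the bore's lead-in, square, let go, with the slide still out (horizontal distance between bearing_centre and bore below 0.003 m and angle between bearing_centre's own z axis and vertical below 0.06 rad and z of bearing_centre in the frame of bore between 0.0005 and 0.0035 m and value of joint slide above 0.06 m and contact force between the fingers and bearing below 0.2 N), for 0.2 s.
2. the slide is in against its stop with the bearing still standing started in the bore (horizontal distance between bearing_centre and bore below 0.003 m and angle between bearing_centre's own z axis and vertical below 0.06 rad and z of bearing_centre in the frame of bore between 0.0005 and 0.0035 m and value of joint slide below 0.003 m), for 0.1 s.
3. the bearing is pressed home under the ram (horizontal distance between bearing_centre and bore below 0.003 m and angle between bearing_centre's own z axis and vertical below 0.06 rad and z of bearing_centre in the frame of bore below -0.0058 m and value of joint slide below 0.003 m), for 0.1 s.
At the end, for the whole second after the job is handed in: The bearing is fully home in the end shield's bore (centre at least 5.8 mm below the bore's face, within 3 mm of its axis, square to 0.06 rad), the slide is in within 3 mm of its stop, and the lever is swung back up (within 0.12 rad of its top stop) and let go (all of step 3 and value of joint lever below 0.12 rad); the robot touches nothing.
It fails at once if the ram leans on the bearing with more than 120 N (about 12 N at the lever's ball): bearing dented (contact force between spindle and bearing above 120 N).
It fails at once if the bearing is driven into the press fit other than under the ram (more than 2.5 mm past the lead-in while the slide is out) (horizontal distance between bearing_centre and bore below 0.004 m and z of bearing_centre in the frame of bore below -0.0005 m and value of joint slide above 0.02 m).
It fails at once if the robot pushes on the ram itself rather than on the lever (contact force between any of the arm, the fingers and ram above 8 N or contact force between the fingers and spindle above 8 N).
It fails at once if the smaller bearing is moved from where it lies (more than 20 mm) (distance of small_bearing_centre from where it was at the start of the episode above 0.02 m).
It also fails if it takes over 72 s, if anything falls off the work surface, if the arm or the gripper's body presses on something with over 40 N, if the wrist force passes 120 N, or if a joint passes its speed limit or range.

## Working session

There is one attempt and no reset: what is moved stays moved. The work goes in short steps, Python scripts to look and compute and a tool call to move; the robot and the scene stay as the last step left them, time stands still between calls to the robot, and variables do not carry over. Pictures are saved under pics/ and viewed, at most 10 in all, crops included, and the job is handed in when it is done.

Besides the shell and the picture viewer there is one more tool, called after "Request:" as name(argument=value, ...) on one line, values as JSON. apply_moves: Moves the arm, as the interface text tells. Its arguments: {"type":"object","properties":{"moves":{"type":"array"}},"required":["moves"]}

```bash
mkdir -p pics; cat > h.py <<'E'
import numpy as np, cv2
from plant import manip
from scipy.spatial.transform import Rotation as R
def w(p,x): 
    return cv2.Rodrigues(np.array(p['rvec'],float))[0].T@(np.array(x,float)-np.array(p['tvec'],float).ravel())
def px(p,X):
    return cv2.projectPoints(np.array([X],float),np.array(p['rvec'],float),np.array(p['tvec'],float),np.array(p['K'],float),None)[0].ravel().round(1)
def ray(p,uv,z):
    Rm=cv2.Rodrigues(np.array(p['rvec'],float))[0]; d=Rm.T@np.linalg.inv(p['K'])@np.array([uv[0],uv[1],1.]); c=-Rm.T@np.array(p['tvec'],float).ravel()
    return c+d*(z-c[2])/d[2]
def save(p,n,crop=None,s=1):
    im=p['image'][:,:,::-1]
    if crop: im=im[crop[1]:crop[3],crop[0]:crop[2]]
    cv2.imwrite('pics/'+n,cv2.resize(im,None,fx=s,fy=s,interpolation=cv2.INTER_CUBIC))
def spots(p,names):
    for n in names:
        for d in manip.spot_point(p,n)[:3]:
            X=w(p,d['location']); print(n,round(d['score'],2),X.round(4),px(p,X))
def rel(target,st=None):
    st=st or manip.state(); q=st['tool_rot']; r=R.from_quat([q[1],q[2],q[3],q[0]])
    return (r.inv().apply(np.array(target)-st['tool_pos'])*100).round(2)
E
cat > a.py <<'E'
from h import *
N=['bearing_centre','small_bearing_centre','press','bore','slide_handle','ram_nose','lever_ball','lever_hub']
for c in ['scene','top']:
    p=manip.grab_frame(c); save(p,c+'0.png'); print(c); spots(p,N)
s=manip.state(); print(s, manip.nose_length)
E
python3 a.py
```

```text
scene
bearing_centre 0.85 [ 0.4441 -0.3264  0.007 ] [209.8 350.5]
bearing_centre 0.84 [ 0.4963 -0.2505  0.005 ] [250.5 340.3]
bearing_centre 0.83 [ 0.4014 -0.2445  0.0042] [222.3 316.5]
small_bearing_centre 0.61 [ 0.5869 -0.3233  0.0065] [258.5 386.9]
press 0.7 [ 0.4918  0.2015 -0.0042] [363.9 225.7]
bore 0.68 [0.4753 0.0452 0.0672] [323.8 240. ]
slide_handle 0.63 [ 0.4694 -0.0862  0.0589] [287.6 274.3]
ram_nose 0.44 [0.4901 0.2021 0.0791] [365.6 203.6]
lever_ball 0.82 [0.614  0.0569 0.2719] [380.9 203.9]
lever_hub 0.61 [0.6268 0.2251 0.2205] [424.4 181.1]
top
bearing_centre 0.82 [ 0.4986 -0.253   0.0033] [395.1 270.7]
bearing_centre 0.78 [ 0.4445 -0.329   0.0034] [424.7 291. ]
bearing_centre 0.6 [ 0.3973 -0.2456  0.0102] [393.8 309.5]
small_bearing_centre 0.66 [ 0.5915 -0.3215  0.0019] [419.6 235.8]
press 0.61 [ 0.4909  0.2003 -0.0038] [224.5 275.3]
bore 0.72 [0.4749 0.0441 0.0697] [280.9 279.8]
lever_ball 0.7 [0.6138 0.05   0.2745] [270.3 209.2]
lever_hub 0.96 [0.6356 0.2235 0.2226] [194.  204.9]
{'time': 0.9, 'joint_pos': array([-1.23299376e+00,  5.26526909e-02,  1.61287539e+00, -1.33777144e-05,
        1.47600109e+00, -1.19009354e-01]), 'joint_vel': array([ 4.00839264e-04,  4.74584337e-04,  2.62135256e-04, -3.14979880e-04,
        1.19933450e-03, -6.17242409e-05]), 'joint_efforts': array([-2.51418045e-03, -3.93698072e+01, -3.70468819e+01, -2.59728904e-04,
        4.78302227e-04,  3.39134246e-06]), 'tool_pos': array([ 0.27566946, -0.56090929,  0.24834765]), 'tool_rot': array([ 3.22780811e-05,  9.74028420e-01,  2.26425787e-01, -3.15362461e-06]), 'contact_force': array([-0.7650266 ,  0.01060617,  0.9283154 ]), 'ft_torque': array([ 0.01673909, -0.02550338,  0.03500854]), 'grasp_force': 0.0, 'gripper_width': 1.001546946588781} 0.017
```

View pics/scene0.png

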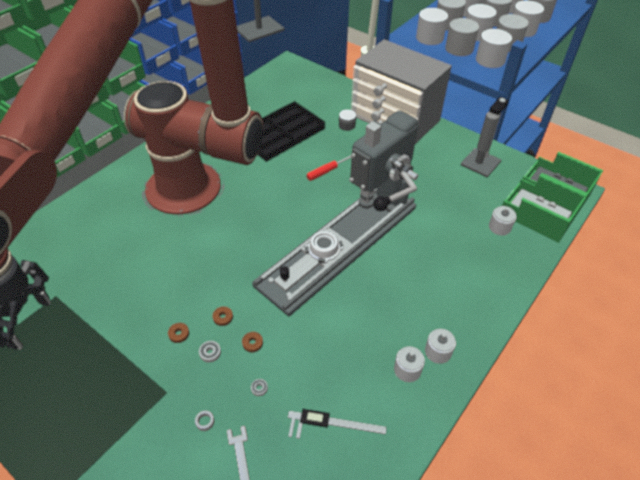

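```bash
python3 - <<'E'
from h import *
a=cv2.imread('pics/top0.png'); 
cv2.imwrite('pics/topc.png',cv2.resize(a[160:340,160:460],None,fx=2.6,fy=2.6,interpolation=cv2.INTER_CUBIC))
E
```

```text
(no output)
```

View pics/topc.png

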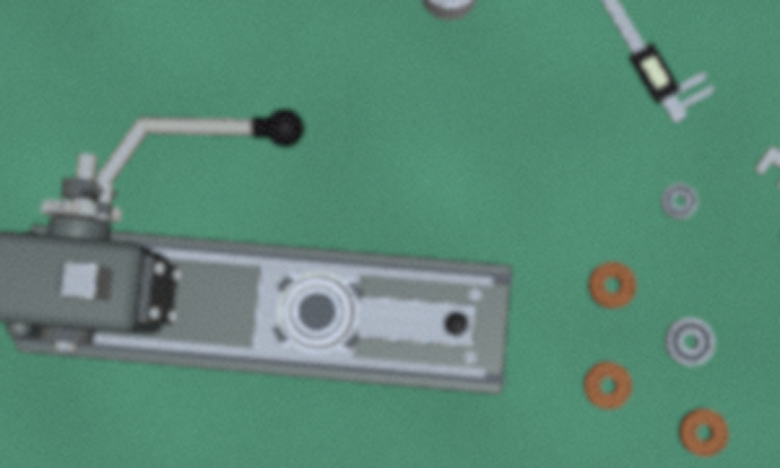

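The bearing to take is the steel ring at scene (210,350), world (0.444,-0.328). Possible mix-ups:
- brown rings at (178,332), (222,316) and (252,341)
- the smaller bearing at (259,387)
- a thin ring at (205,420)

The top view shows the slide out, with its knob at top (335,284) and the lever ball at (270,209).

```bash
python3 - <<'E'
from h import *
print(rel([0.444,-0.328,0.16]))
p=manip.grab_frame('top'); print(ray(p,(335,284.2),0.079), ray(p,(430.4,326),0.01))
E
```

```text
[ 25.38 -13.48   8.83]
[ 0.46250779 -0.09044897  0.079     ] [ 0.35414641 -0.33896356  0.01      ]
```

Request:
apply_moves(moves=[[[0,0,-0.63],[25.4,-13.5,8.8],-0.4],[[0,0,-0.63],[25.4,-13.5,8.8],-0.4],[[0,0,-0.63],[25.4,-13.5,8.8],-0.4],[[0,0,-0.63],[25.4,-13.5,8.8],-0.4],[[0,0,-0.63],[25.4,-13.5,8.8],-0.4],[[0,0,-0.63],[25.4,-13.5,8.8],-0.4],[[0,0,-0.63],[25.4,-13.5,8.8],-0.4],[[0,0,-0.63],[25.4,-13.5,8.8],-0.4],[[0,0,-0.63],[25.4,-13.5,8.8],-0.4],[[0,0,-0.63],[25.4,-13.5,8.8],-0.4]])

```text
time: 1.95
tool_pos: [0.4438, -0.3292, 0.1612]
tool_rot: [0.001, 0.856, 0.516, 0.0]
contact_force: [-1.2, -0.1, 0.4]
gripper_width: 0.7
grasp_force: 0.0
```

```bash
cat > b.py <<'E'
from h import *
s=manip.state(); print(s['time'],s['tool_pos'],s['tool_rot'],s['contact_force'],s['gripper_width'],manip.nose_length)
p=manip.grab_frame('wrist'); save(p,'w1.png'); spots(p,['bearing_centre'])
for d in manip.silhouettes(p,'bearing_centre')[:3]:
    m=d['pixels'].astype(np.uint8); c=max(cv2.findContours(m,0,2)[0],key=cv2.contourArea); e=cv2.fitEllipse(c); print(d['score'],e, ray(p,e[0],0.012))
E
python3 b.py
```

```text
1.95 [ 0.44375568 -0.32920323  0.16116381] [7.39697363e-04 8.56448049e-01 5.16232686e-01 7.48882584e-05] [-1.20936251 -0.06382215  0.42869466] 0.6999164721617811 0.017
bearing_centre 0.94 [ 0.499  -0.258   0.0112] [343.9 100.1]
bearing_centre 0.69 [ 0.4022 -0.243   0.0076] [204.6 151.3]
bearing_centre 0.66 [ 0.4438 -0.3256  0.0071] [317.3 228.8]
0.87 ((317.8316345214844, 230.6925048828125), (66.69115447998047, 68.35707092285156), 8.835912704467773) [ 0.44409779 -0.32592466  0.012     ]
0.87 ((341.76318359375, 85.96050262451172), (72.78511810302734, 79.86519622802734), 6.553902626037598) [ 0.50160287 -0.24984658  0.012     ]
0.55 ((201.47274780273438, 151.6631622314453), (70.99952697753906, 75.7252426147461), 118.04096221923828) [ 0.40139687 -0.24266493  0.012     ]
```

View pics/w1.png

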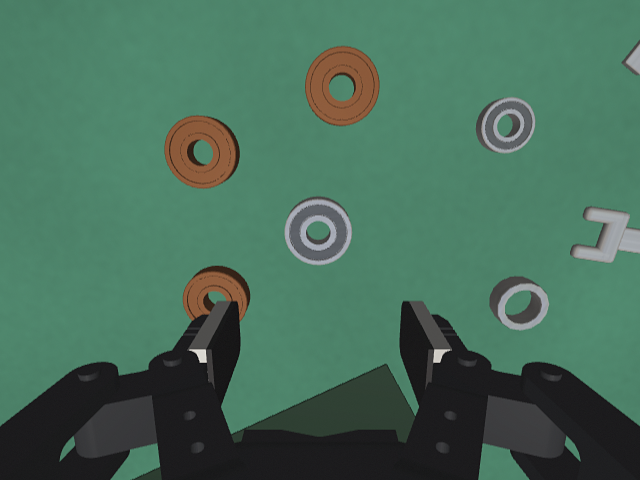

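The plain steel bearing is at wrist (318,230), clear of the three brown rings and the smaller bearing at (508,125). I'll descend onto it.

Request:
apply_moves(moves=[[[0,0,0],[0.3,-0.13,4],-0.3],[[0,0,0],[0.3,-0.13,8],-0.3],[[0,0,0],[0.3,-0.13,11],-0.3],[[0,0,0],[0.3,-0.13,13],-0.3],[[0,0,0],[0.3,-0.13,13.6],-0.3],[[0,0,0],[0.3,-0.13,13.6],-0.3],[[0,0,0],[0.3,-0.13,13.6],-0.3]])

```text
time: 2.8
tool_pos: [0.445, -0.3255, 0.0258]
tool_rot: [0.001, 0.856, 0.517, 0.0]
contact_force: [0.0, 0.9, 0.2]
gripper_width: 0.651
grasp_force: 0.0
```

Request:
apply_moves(moves=[[[0,0,0],[0,0,0.2],-0.3],[[0,0,0],[0,0,0.4],-0.3],[[0,0,0],[0,0,0.4],-0.3]])

```text
time: 3.1
tool_pos: [0.4445, -0.3246, 0.0208]
tool_rot: [0.0, 0.856, 0.517, 0.0]
contact_force: [-0.2, 0.1, -0.2]
gripper_width: 0.648
grasp_force: 0.0
```

Request:
apply_moves(moves=[[[0,0,0],[0,0,0.1],-0.3],[[0,0,0],[0,0,0.1],-0.3]])

```text
time: 3.3
tool_pos: [0.4443, -0.3244, 0.0193]
tool_rot: [0.0, 0.856, 0.517, -0.0]
contact_force: [-0.2, -0.1, 0.6]
gripper_width: 0.654
grasp_force: 0.0
```

Request:
apply_moves(moves=[[[0,0,0],[-0.1,0,0.1],-0.3],[[0,0,0],[-0.1,0,0.1],-0.3]])

```text
time: 3.5
tool_pos: [0.4437, -0.3254, 0.0182]
tool_rot: [-0.0, 0.856, 0.517, -0.0]
contact_force: [-0.4, -0.2, -1.6]
gripper_width: 0.65
grasp_force: 0.0
```

Request:
apply_moves(moves=[[[0,0,0],[0,0,0.1],-0.3],[[0,0,0],[0,0,0.1],-0.3]])

```text
time: 3.7
tool_pos: [0.4438, -0.3252, 0.0171]
tool_rot: [-0.0, 0.856, 0.517, -0.0]
contact_force: [-0.8, 0.3, 0.8]
gripper_width: 0.647
grasp_force: 0.0
```

Request:
apply_moves(moves=[[[0,0,0],[0,0,0.1],-0.3],[[0,0,0],[0,0,0.1],-0.3]])

```text
time: 3.9
tool_pos: [0.4438, -0.3252, 0.0161]
tool_rot: [-0.0, 0.856, 0.517, -0.0]
contact_force: [0.1, -0.5, -0.8]
gripper_width: 0.647
grasp_force: 0.0
```

Request:
apply_moves(moves=[[[0,0,0],[0,0,0.1],-0.3],[[0,0,0],[0,0,0.1],-0.3]])

```text
time: 4.1
tool_pos: [0.4438, -0.3252, 0.0151]
tool_rot: [-0.0, 0.856, 0.517, -0.0]
contact_force: [0.4, -0.3, 0.5]
gripper_width: 0.651
grasp_force: 0.0
```

Request:
apply_moves(moves=[[[0,0,0],[0,0,0.1],-0.3],[[0,0,0],[0,0,0.1],-0.3]])

```text
time: 4.3
tool_pos: [0.4438, -0.3253, 0.0141]
tool_rot: [-0.0, 0.856, 0.517, -0.0]
contact_force: [0.0, 0.3, -0.4]
gripper_width: 0.65
grasp_force: 0.0
```

Request:
apply_moves(moves=[[[0,0,0],[0,0,0.1],-0.3],[[0,0,0],[0,0,0.1],-0.3]])

```text
time: 4.5
tool_pos: [0.4438, -0.3252, 0.0131]
tool_rot: [-0.0, 0.856, 0.517, -0.0]
contact_force: [-0.3, 0.5, 0.3]
gripper_width: 0.649
grasp_force: 0.0
```

Request:
apply_moves(moves=[[[0,0,0],[0,0,0.1],-0.3],[[0,0,0],[0,0,0.1],-0.3]])

```text
time: 4.7
tool_pos: [0.444, -0.3254, 0.0129]
tool_rot: [-0.0, 0.856, 0.517, -0.0]
contact_force: [-1.7, 2.0, 4.2]
gripper_width: 0.648
grasp_force: 2.3
```

Request:
apply_moves(moves=[[[0,0,0],[0,0,0.1],-0.3],[[0,0,0],[0,0,0.1],-0.3]])

```text
time: 4.9
tool_pos: [0.444, -0.3255, 0.0129]
tool_rot: [-0.0, 0.856, 0.517, -0.0]
contact_force: [-4.9, 4.2, 11.2]
gripper_width: 0.651
grasp_force: 5.8
```

Contact is at TCP 12.9 mm, as the finger model predicts. I'll raise to put the tips about 8 mm up and close.

Request:
apply_moves(moves=[[[0,0,0],[0,0,-0.6],-0.3],[[0,0,0],[0,0,-1.15],-0.3],[[0,0,0],[0,0,-1.15],-0.1],[[0,0,0],[0,0,-1.15],0.1],[[0,0,0],[0,0,-1.15],0.3],[[0,0,0],[0,0,-1.15],0.3],[[0,0,0],[0,0,-1.15],0.3],[[0,0,0],[0,0,-1.15],0.3]])

```text
time: 5.7
tool_pos: [0.4446, -0.326, 0.0244]
tool_rot: [0.001, 0.856, 0.517, 0.0]
contact_force: [-2.0, 2.3, 9.9]
gripper_width: 0.497
grasp_force: 59.5
```

```bash
python3 - <<'E'
from h import *
s=manip.state(); print(s['time'],s['tool_pos'],s['gripper_width'],s['grasp_force'])
print(rel([0.474,0.045,0.14]))
for c in ['wrist']:
  p=manip.grab_frame(c); 
  spots(p,['bearing_centre'])
E
```

```text
5.7 [ 0.44455775 -0.32598371  0.02443841] 0.49677395208378866 59.463253039866686
[ 34.2  -14.64 -11.59]
bearing_centre 0.85 [ 0.4434 -0.3221  0.0058] [312.5 311. ]
bearing_centre 0.74 [ 0.3982 -0.2435  0.0056] [ 95.8 185.1]
```

Request:
apply_moves(moves=[[[0,0,0],[0,0,-2],0.3],[[0,0,0],[0,0,-5],0.3],[[0,0,-0.1],[3,-1.3,-9],0.3],[[0,0,-0.2],[7,-3,-11.6],0.3],[[0,0,-0.3],[11.5,-4.9,-11.6],0.3],[[0,0,-0.38],[16,-6.8,-11.6],0.3],[[0,0,-0.38],[20.5,-8.8,-11.6],0.3],[[0,0,-0.38],[25,-10.7,-11.6],0.3],[[0,0,-0.38],[29,-12.4,-11.6],0.3],[[0,0,-0.38],[32.5,-13.9,-11.6],0.3],[[0,0,-0.38],[34.2,-14.6,-11.6],0.3],[[0,0,-0.38],[34.2,-14.6,-11.6],0.3],[[0,0,-0.38],[34.2,-14.6,-11.6],0.3],[[0,0,-0.38],[34.2,-14.6,-11.6],0.3]])

```text
time: 7.2
tool_pos: [0.4736, 0.0445, 0.1384]
tool_rot: [-0.0, 0.743, 0.669, -0.0]
contact_force: [-0.4, 0.6, -1.2]
gripper_width: 0.495
grasp_force: 61.3
```

```bash
cat > c.py <<'E'
from h import *
s=manip.state(); print(s['time'],s['tool_pos'],s['gripper_width'],s['grasp_force'])
for c in ['wrist','top','scene']:
  p=manip.grab_frame(c); save(p,c+'_c.png'); print(c); spots(p,['bearing_centre','bore','slide_handle','lever_ball','lever_hub','press'])
E
python3 c.py
```

```text
7.2 [0.47356604 0.04447653 0.13844623] 0.4949576931800129 61.25242084264755
wrist
bearing_centre 0.56 [0.4749 0.0456 0.118 ] [322.1 312.9]
bore 0.64 [0.478  0.0439 0.0682] [328.1 273.3]
top
bearing_centre 0.64 [ 0.3538 -0.3385  0.0071] [429.9 326. ]
bearing_centre 0.53 [ 0.5004 -0.2519  0.0047] [394.7 270. ]
bearing_centre 0.52 [ 0.3974 -0.2427  0.0117] [392.8 309.5]
slide_handle 0.63 [ 0.4652 -0.0902  0.0628] [334.6 283.3]
lever_ball 0.7 [0.6129 0.0498 0.2746] [270.4 209.7]
lever_hub 0.73 [0.6345 0.2265 0.2177] [193.2 205.9]
scene
bearing_centre 0.84 [ 0.3537 -0.3335  0.0092] [179.4 330.3]
bearing_centre 0.79 [ 0.4989 -0.2534  0.0089] [250.3 340.9]
bearing_centre 0.76 [ 0.4001 -0.2458  0.0022] [221.7 317.1]
bore 0.61 [0.475  0.0448 0.0663] [323.6 240.3]
slide_handle 0.94 [ 0.4654 -0.0859  0.0602] [286.4 273. ]
lever_ball 0.76 [0.6126 0.0561 0.2728] [380.2 203.5]
lever_hub 0.7 [0.6295 0.2264 0.2186] [425.5 181.9]
press 0.71 [ 0.4911  0.2    -0.0019] [363.4 225.3]
```

View pics/wrist_c.png

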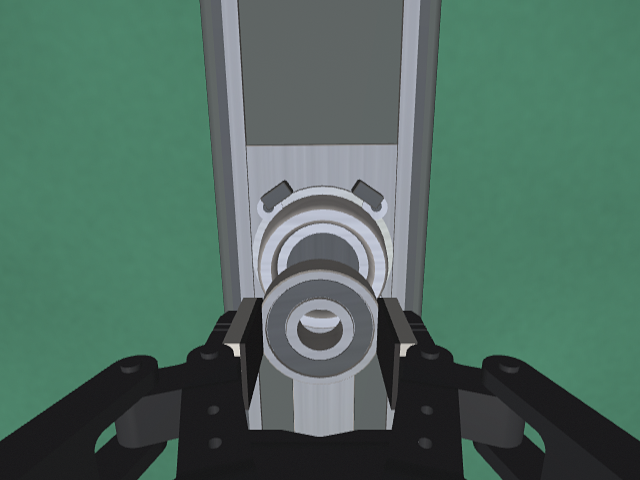

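```bash
cat > f.py <<'E'
from h import *
def fit(p,z,r,c,angs,rng=.006):
    g=cv2.GaussianBlur(cv2.cvtColor(p['image'],cv2.COLOR_RGB2GRAY),(0,0),1.2).astype(np.float32)
    G=np.hypot(cv2.Sobel(g,5,1,0),cv2.Sobel(g,5,0,1)); best=(-1,)
    a=np.radians(angs); v=np.arange(-rng,rng+1e-9,.0005)
    for dx in v:
        for dy in v:
            P=np.c_[c[0]+dx+r*np.cos(a),c[1]+dy+r*np.sin(a),0*a+z]
            q=cv2.projectPoints(P,np.array(p['rvec'],float),np.array(p['tvec'],float),np.array(p['K'],float),None)[0].reshape(-1,2).astype(np.float32)
            s=cv2.remap(G,q[:,:1],q[:,1:],1).mean()
            if s>best[0]: best=(round(float(s),1),round(c[0]+dx,4),round(c[1]+dy,4))
    return best
E
python3 - <<'E'
from f import *
p=manip.grab_frame('wrist')
up=np.arange(15,166,2); al=np.arange(0,360,3)
print('face',fit(p,.067,.032,(.475,.0445),up),'mouth',fit(p,.067,.0267,(.475,.0445),up))
t=manip.state()['tool_pos']; print(t)
for z in (.126,.128,.130): print('bearing',fit(p,z,.0235,(.474,.0445),np.r_[30:151:3,210:331:3]))
E
```

```text
face (165.4, np.float64(0.475), np.float64(0.0455)) mouth (162.3, np.float64(0.475), np.float64(0.045))
[0.4737606  0.04535892 0.13880932]
bearing (127.2, np.float64(0.4735), np.float64(0.0435))
bearing (124.2, np.float64(0.474), np.float64(0.0445))
bearing (111.5, np.float64(0.4755), np.float64(0.049))
```

Request:
apply_moves(moves=[[[0,0,0],[0.12,0.12,1.5],0.3],[[0,0,0],[0.12,0.12,3],0.3],[[0,0,0],[0.12,0.12,4],0.3],[[0,0,0],[0.12,0.12,4.5],0.3],[[0,0,0],[0.12,0.12,4.7],0.3],[[0,0,0],[0.12,0.12,4.7],0.3],[[0,0,0],[0.12,0.12,4.7],0.3]])

```text
time: 9.0
tool_pos: [0.4756, 0.0464, 0.0925]
tool_rot: [0.0, 0.743, 0.669, 0.0]
contact_force: [0.3, 0.8, -0.8]
gripper_width: 0.493
grasp_force: 61.2
```

```bash
python3 - <<'E'
from f import *
p=manip.grab_frame('wrist'); save(p,'w2.png',(160,180,480,420),2)
t=manip.state(); print(t['tool_pos'],t['contact_force'])
print('bearing',fit(p,t['tool_pos'][2]-.0104,.0235,(.475,.0445),np.r_[30:151:3,210:331:3]))
print('face',fit(p,.067,.032,(.475,.0445),np.r_[20:161:2]))
E
```

```text
[0.47562897 0.04637572 0.09255605] [-0.45006746 -0.33575541 -1.78142306]
bearing (162.2, np.float64(0.476), np.float64(0.0495))
face (151.1, np.float64(0.4755), np.float64(0.0455))
```

View pics/w2.png

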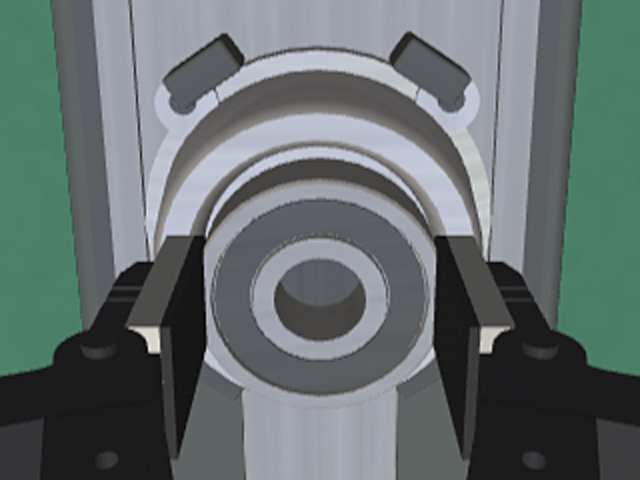

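```bash
python3 - <<'E'
from f import *
p=manip.grab_frame('wrist'); im=p['image'].copy()
t=manip.state()['tool_pos']; a=np.radians(np.arange(0,360,2))
for z,r,c,col in [(.067,.032,(.4755,.0455),(255,0,0)),(.067,.0267,(.4755,.0455),(255,255,0)),(t[2]-.0104,.0235,(t[0],t[1]-.0007),(0,255,255))]:
    q=cv2.projectPoints(np.c_[c[0]+r*np.cos(a),c[1]+r*np.sin(a),0*a+z],np.array(p['rvec'],float),np.array(p['tvec'],float),np.array(p['K'],float),None)[0].reshape(-1,2)
    for u,v in q.round().astype(int): im[v,u]=col
p['image']=im; save(p,'w3.png',(200,190,440,370),3.3)
for dz in (-.0124,-.0104,-.0084): print(fit(p,t[2]+dz,.0235,(t[0],t[1]-.0005),np.r_[200:341:3],.003),fit(p,t[2]+dz,.0235,(t[0],t[1]-.0005),np.r_[20:161:3],.003))
E
```

```text
(133.6, np.float64(0.4756), np.float64(0.0479)) (194.7, np.float64(0.4771), np.float64(0.0489))
(119.1, np.float64(0.4756), np.float64(0.0489)) (163.0, np.float64(0.4766), np.float64(0.0489))
(107.3, np.float64(0.4786), np.float64(0.0489)) (160.3, np.float64(0.4756), np.float64(0.0464))
```

View pics/w3.png

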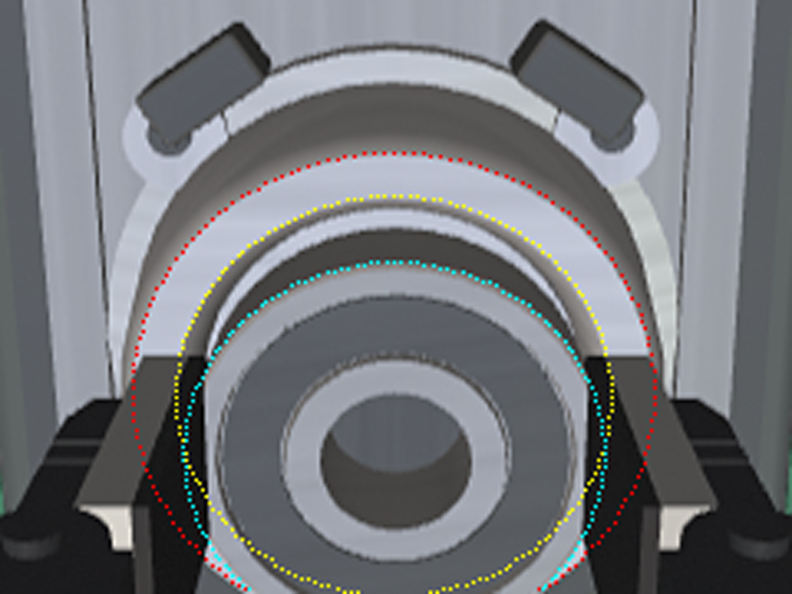

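The overlay agrees: the face and mouth circles are centred on the bearing to within about 0.5 mm. I'll lower gently.

Request:
apply_moves(moves=[[[0,0,0],[0,0,0.2],0.3],[[0,0,0],[0,0,0.35],0.3],[[0,0,0],[0,0,0.45],0.3],[[0,0,0],[0,0,0.45],0.3]])

```text
time: 9.5
tool_pos: [0.4749, 0.0464, 0.087]
tool_rot: [-0.0, 0.743, 0.669, -0.0]
contact_force: [0.0, 0.5, -2.0]
gripper_width: 0.495
grasp_force: 61.2
```

Request:
apply_moves(moves=[[[0,0,0],[0,0,0.1],0.3],[[0,0,0],[0,0,0.1],0.3]])

```text
time: 9.7
tool_pos: [0.4752, 0.0464, 0.0866]
tool_rot: [0.0, 0.743, 0.669, 0.0]
contact_force: [-0.9, 0.9, 0.6]
gripper_width: 0.495
grasp_force: 61.4
```

Request:
apply_moves(moves=[[[0,0,0],[0,0,0],0.0],[[0,0,0],[0,0,0],-0.15],[[0,0,0],[0,0,0],-0.3],[[0,0,0],[0,0,0],-0.4],[[0,0,0],[0,0,-1.5],-0.4],[[0,0,0],[0,0,-4],-0.4],[[0,0,0],[0,0,-7],-0.4],[[0,0,0],[0,0,-7],-0.4]])

```text
time: 10.5
tool_pos: [0.4781, 0.0463, 0.1613]
tool_rot: [0.003, 0.743, 0.669, 0.003]
contact_force: [0.8, -0.8, 0.8]
gripper_width: 0.699
grasp_force: 0.0
```

```bash
python3 - <<'E'
from f import *
p=manip.grab_frame('wrist'); save(p,'w4.png',(160,180,480,420),2)
t=manip.state(); print(t['time'],t['tool_pos'],t['gripper_width'])
print('face',fit(p,.067,.032,(.475,.0455),np.arange(0,360,3)))
for z in (.074,.076,.078): print('bearing',z,fit(p,z,.0235,(.475,.0455),np.arange(0,360,3)))
p=manip.grab_frame('top'); spots(p,['slide_handle'])
E
```

```text
10.55 [0.47687321 0.04630417 0.15906937] 0.6985374254338718
face (155.3, np.float64(0.475), np.float64(0.0455))
bearing 0.074 (121.2, np.float64(0.473), np.float64(0.048))
bearing 0.076 (120.6, np.float64(0.4735), np.float64(0.049))
bearing 0.078 (118.9, np.float64(0.474), np.float64(0.0495))
slide_handle 0.82 [ 0.464  -0.094   0.0616] [336.1 283.8]
```

View pics/w4.png

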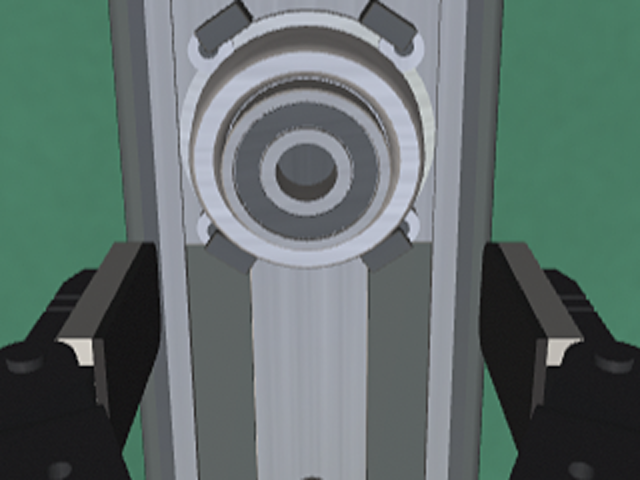

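The bearing sits concentric and square in the lead-in, with its centre in the crop near (306,168) against the face centre at (307,162). Next is the knob.

```bash
python3 -c "
from h import *
print(rel([.462,-.089,.12]),manip.state()['tool_pos'],manip.state()['tool_rot'])"
```

```text
[-13.6    0.13   3.58] [0.47481036 0.04638837 0.15584216] [-1.65638500e-04  7.42909988e-01  6.69391281e-01 -1.89797400e-04]
```

Request:
apply_moves(moves=[[[0,0,0],[-5,0.13,0],-0.2],[[0,0,0],[-10,0.13,0],-0.2],[[0,0,0],[-13.6,0.13,0],-0.2],[[0,0,0],[-13.6,0.13,0],-0.2],[[0,0,0],[-13.6,0.13,0],-0.2]])

```text
time: 11.15
tool_pos: [0.4614, -0.0892, 0.1548]
tool_rot: [-0.001, 0.744, 0.669, -0.0]
contact_force: [0.5, -0.0, 0.1]
gripper_width: 0.596
grasp_force: 0.0
```

```bash
python3 - <<'E'
from f import *
p=manip.grab_frame('wrist'); save(p,'w5.png')
print(manip.state()['tool_pos'])
for d in manip.silhouettes(p,'slide_handle')[:2]:
    m=d['pixels'].astype(np.uint8); x,y,ww,hh=cv2.boundingRect(m); print(d['score'],(x,y,ww,hh))
print('knob',fit(p,.079,.012,(.462,-.089),np.arange(0,360,6),.01), [ (px(p,(.462,-.089,.079)))])
spots(p,['slide_handle'])
E
```

```text
[ 0.46155258 -0.0885077   0.15496962]
0.6 (243, 0, 154, 289)
knob (158.4, np.float64(0.463), np.float64(-0.0835)) [array([320.9, 269.4])]
```

View pics/w5.png

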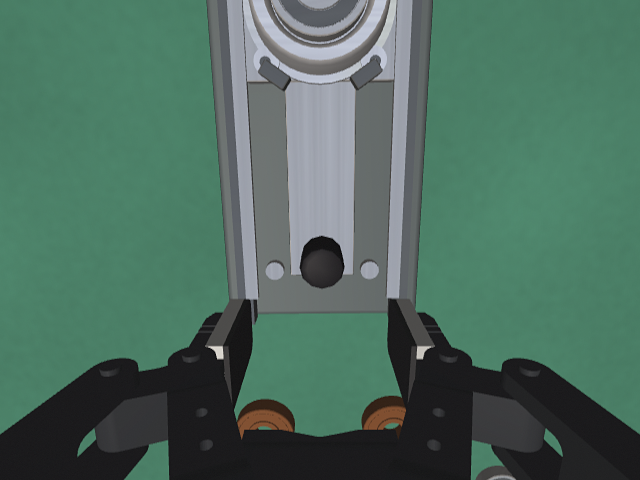

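The knob is at wrist (322,268), matching the prediction at (321,269). I'll descend and pinch it.

Request:
apply_moves(moves=[[[0,0,0],[0,0.05,4],-0.2],[[0,0,0],[0,0.05,7],-0.2],[[0,0,0],[0,0.05,8.2],-0.2],[[0,0,0],[0,0.05,8.2],-0.1],[[0,0,0],[0,0.05,8.2],0.1],[[0,0,0],[0,0.05,8.2],0.3],[[0,0,0],[0,0.05,8.2],0.5],[[0,0,0],[0,0.05,8.2],0.7],[[0,0,0],[0,0.05,8.2],0.8],[[0,0,0],[0,0.05,8.2],0.8],[[0,0,0],[0,0.05,8.2],0.8]])

```text
time: 12.4
tool_pos: [0.4624, -0.0892, 0.0764]
tool_rot: [-0.001, 0.743, 0.669, -0.001]
contact_force: [-8.1, 2.1, 8.7]
gripper_width: 0.258
grasp_force: 58.3
```

Request:
apply_moves(moves=[[[0,0,0],[0.5,0,0],0.8],[[0,0,0],[1.5,0,0],0.8],[[0,0,0],[3,0,0],0.8],[[0,0,0],[4.5,0,0],0.8],[[0,0,0],[6,0,0],0.8],[[0,0,0],[7.5,0,0],0.8],[[0,0,0],[9,0,0],0.8],[[0,0,0],[10.5,0,0],0.8],[[0,0,0],[12,0,0],0.8],[[0,0,0],[13,0,0],0.8],[[0,0,0],[13.6,0,0],0.8],[[0,0,0],[14,0,0],0.8],[[0,0,0],[14,0,0],0.8]])

```text
time: 13.7
tool_pos: [0.4758, 0.0505, 0.0763]
tool_rot: [-0.002, 0.743, 0.67, -0.002]
contact_force: [-13.7, 0.5, 12.9]
gripper_width: 0.257
grasp_force: 59.2
```

Request:
apply_moves(moves=[[[0,0,0],[0.3,-0.08,0],0.8],[[0,0,0],[0.7,-0.08,0],0.8],[[0,0,0],[1.1,-0.08,0],0.8],[[0,0,0],[1.1,-0.08,0],0.8]])

```text
time: 14.1
tool_pos: [0.4768, 0.0612, 0.0764]
tool_rot: [-0.001, 0.743, 0.67, -0.002]
contact_force: [-10.2, -0.6, 10.4]
gripper_width: 0.255
grasp_force: 58.8
```

Request:
apply_moves(moves=[[[0,0,0],[0.2,0,0],0.8],[[0,0,0],[0.3,0,0],0.8],[[0,0,0],[0.3,0,0],0.8]])

```text
time: 14.4
tool_pos: [0.4771, 0.0638, 0.0764]
tool_rot: [-0.001, 0.743, 0.67, -0.002]
contact_force: [-10.8, -2.0, 10.8]
gripper_width: 0.254
grasp_force: 58.9
```

Request:
apply_moves(moves=[[[0,0,0],[0.2,0,0],0.8],[[0,0,0],[0.2,0,0],0.8]])

```text
time: 14.6
tool_pos: [0.4773, 0.0658, 0.0764]
tool_rot: [-0.001, 0.743, 0.67, -0.002]
contact_force: [-10.7, -1.8, 11.9]
gripper_width: 0.255
grasp_force: 58.9
```

Request:
apply_moves(moves=[[[0,0,0],[0.2,0,0],0.8],[[0,0,0],[0.2,0,0],0.8]])

```text
time: 14.8
tool_pos: [0.4774, 0.0671, 0.0764]
tool_rot: [-0.0, 0.743, 0.67, -0.003]
contact_force: [-12.4, -4.7, 11.7]
gripper_width: 0.258
grasp_force: 58.9
```

Request:
apply_moves(moves=[[[0,0,0],[0.2,0,0],0.8],[[0,0,0],[0.2,0,0],0.8]])

```text
time: 15.0
tool_pos: [0.4774, 0.0671, 0.0764]
tool_rot: [0.001, 0.742, 0.67, -0.005]
contact_force: [-12.2, -12.5, 13.1]
gripper_width: 0.253
grasp_force: 59.1
```

Request:
apply_moves(moves=[[[0,0,0],[0.15,0,0],0.8],[[0,0,0],[0.15,0,0],0.8]])

```text
time: 15.2
tool_pos: [0.4774, 0.0672, 0.0764]
tool_rot: [0.002, 0.742, 0.67, -0.006]
contact_force: [-13.2, -18.7, 12.9]
gripper_width: 0.257
grasp_force: 59.1
```

The slide is on its stop: position holds at y 0.0671 and the force climbs to about -19 N. I'll unload, let go and rise.

Request:
apply_moves(moves=[[[0,0,0],[-0.3,0,0],0.8],[[0,0,0],[-0.35,0,0],0.5],[[0,0,0],[-0.35,0,0],0.2],[[0,0,0],[-0.35,0,0],-0.2],[[0,0,0],[-0.35,0,0],-0.3],[[0,0,0],[-0.35,0,-2],-0.3],[[0,0,0],[-0.35,0,-6],-0.3],[[0,0,0],[-0.35,0,-11],-0.3],[[0,0,0],[-0.35,0,-16],-0.3],[[0,0,0],[-0.35,0,-21],-0.3],[[0,0,0],[-0.35,0,-26],-0.3],[[0,0,0],[-0.35,0,-30],-0.3],[[0,0,0],[-0.35,0,-30],-0.3],[[0,0,0],[-0.35,0,-30],-0.3]])

```text
time: 16.6
tool_pos: [0.4789, 0.0683, 0.3759]
tool_rot: [0.001, 0.743, 0.669, 0.001]
contact_force: [0.1, -0.4, -0.6]
gripper_width: 0.65
grasp_force: 0.0
```

```bash
python3 - <<'E'
from f import *
t=manip.state(); print(t['time'],t['tool_pos'],t['tool_rot'])
for c in ['wrist','top','scene']:
  p=manip.grab_frame(c); save(p,c+'_d.png'); print(c); spots(p,['bearing_centre','bore','slide_handle','lever_ball','lever_hub','press','ram_nose'])
E
```

```text
16.6 [0.47885072 0.06830514 0.37585441] [0.0010596  0.74282097 0.66948815 0.00122727]
wrist
bearing_centre 0.8 [ 0.3956 -0.2451  0.0063] [283.9 414.1]
bearing_centre 0.72 [ 0.4987 -0.252   0.0112] [356.3 414. ]
slide_handle 0.86 [0.4761 0.0658 0.0679] [316.4 201.4]
lever_ball 0.65 [0.6124 0.0527 0.2745] [548.2 257.8]
top
bearing_centre 0.69 [ 0.3552 -0.3368  0.0082] [429.4 325.6]
bearing_centre 0.61 [ 0.3984 -0.2438  0.0074] [393. 309.]
bearing_centre 0.57 [ 0.5    -0.2519  0.0023] [394.6 270.2]
slide_handle 0.6 [0.4783 0.0674 0.0614] [271.9 278.6]
lever_ball 0.85 [0.6161 0.0499 0.2728] [270.4 208.3]
scene
bearing_centre 0.9 [ 0.4993 -0.2518  0.0065] [251.  341.1]
bearing_centre 0.8 [ 0.4006 -0.2469  0.0006] [221.6 317.8]
bearing_centre 0.58 [0.4942 0.1977 0.072 ] [365.8 207.2]
bore 0.59 [0.4899 0.2013 0.0662] [365.1 207.2]
slide_handle 0.83 [0.4809 0.0676 0.0617] [331.1 237.2]
lever_ball 0.67 [0.6161 0.0575 0.271 ] [381.9 204.5]
lever_hub 0.68 [0.6262 0.2235 0.22  ] [423.7 181.5]
lever_hub 0.6 [0.6129 0.0565 0.2727] [380.4 203.5]
press 0.7 [ 0.4909  0.1999 -0.0011] [363.3 225.1]
ram_nose 0.5 [0.4897 0.2008 0.0846] [365.4 202.3]
```

Request:
apply_moves(moves=[[[0,0,0],[-0.1,5,0],-0.2],[[0,0,0],[-0.1,10,0],-0.2],[[0,0,0],[-0.1,13.6,0],-0.2],[[0,0,0],[-0.1,13.6,0],-0.2],[[0,0,0],[-0.1,13.6,0],-0.2]])

```text
time: 18.3
tool_pos: [0.6137, 0.053, 0.3733]
tool_rot: [-0.001, 0.743, 0.669, -0.001]
contact_force: [-0.8, -0.1, -0.2]
gripper_width: 0.599
grasp_force: 0.0
```

```bash
python3 - <<'E'
from f import *
t=manip.state(); print(t['time'],t['tool_pos'],t['tool_rot'],t['contact_force'])
p=manip.grab_frame('wrist'); save(p,'w6.png'); spots(p,['lever_ball','lever_hub']); print(px(p,(.614,.053,.273)))
print(rel([.614,.053,.271]))
E
```

```text
18.3 [0.61371826 0.05296798 0.37325674] [-0.00083489  0.7429572   0.66933791 -0.00081211] [-0.76784943 -0.12627248 -0.16437732]
lever_ball 0.92 [0.6101 0.0499 0.273 ] [314.2 261.4]
[320.2 255.7]
[-0.02  0.11 10.42]
```

View pics/w6.png

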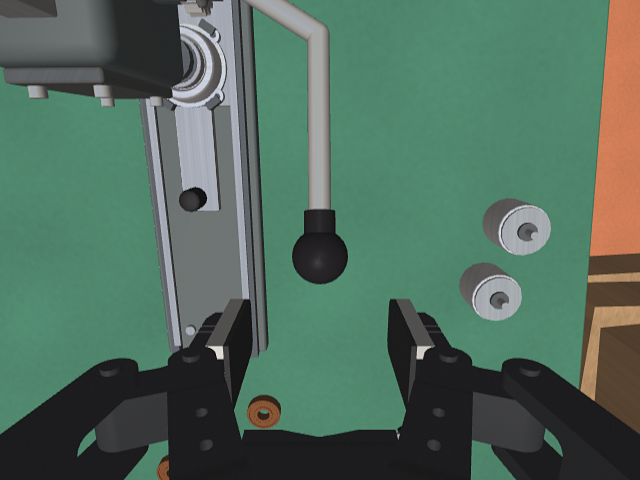

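The ball is at wrist (320,256), right on the prediction. I'll descend and pinch it.

Request:
apply_moves(moves=[[[0,0,0],[0,0,4],-0.2],[[0,0,0],[0,0,8],-0.2],[[0,0,0],[0,0,10],-0.2],[[0,0,0],[0,0,10.2],-0.1],[[0,0,0],[0,0,10.2],0.1],[[0,0,0],[0,0,10.2],0.3],[[0,0,0],[0,0,10.2],0.5],[[0,0,0],[0,0,10.2],0.6],[[0,0,0],[0,0,10.2],0.6],[[0,0,0],[0,0,10.2],0.6]])

```text
time: 19.45
tool_pos: [0.6136, 0.0526, 0.2733]
tool_rot: [0.0, 0.743, 0.669, -0.0]
contact_force: [-5.1, -1.4, 1.5]
gripper_width: 0.343
grasp_force: 59.0
```

```bash
python3 - <<'E'
from f import *
t=manip.state(); print(t['time'],t['tool_pos'],t['tool_rot'],t['contact_force'],t['ft_torque'])
p=manip.grab_frame('scene'); spots(p,['lever_ball','ram_nose']); save(p,'s_ball.png')
print(manip.state()['contact_force'])
E
```

```text
19.45 [0.61355114 0.05263634 0.27325886] [ 4.99642306e-04  7.42973427e-01  6.69320709e-01 -1.59229917e-04] [-5.11689976 -1.41561966  1.48531134] [-0.19000952  0.58769062 -0.01734501]
lever_ball 0.57 [0.6164 0.0574 0.2713] [382.  204.5]
lever_ball 0.19 [0.5546 0.2302 0.2178] [398.9 167.8]
ram_nose 0.62 [0.4884 0.2068 0.0802] [366.2 202. ]
ram_nose 0.57 [0.614  0.0578 0.2714] [381.2 203.8]
[-5.2673139  -1.56364259  1.59367158]
```

Request:
apply_moves(moves=[[[0,0,0],[0.29,0,-0.85],0.6],[[0,0,0],[0.62,0,-1.69],0.6],[[0,0,0],[0.99,0,-2.51],0.6],[[0,0,0],[1.15,0,-2.8],0.6],[[0,0,0],[1.15,0,-2.8],0.6]])

```text
time: 20.1
tool_pos: [0.6147, 0.065, 0.3015]
tool_rot: [0.0, 0.743, 0.67, 0.0]
contact_force: [-4.1, -2.1, 1.1]
gripper_width: 0.341
grasp_force: 60.0
```

Request:
apply_moves(moves=[[[0,0,0],[0.08,0,-0.19],0.6],[[0,0,0],[0.08,0,-0.19],0.6]])

```text
time: 20.3
tool_pos: [0.6147, 0.0651, 0.3017]
tool_rot: [-0.0, 0.743, 0.669, -0.0]
contact_force: [-2.6, -2.7, -4.4]
gripper_width: 0.342
grasp_force: 60.1
```

The lever is on its top stop (TCP z 0.3017). First stroke: the ram gap is at least 4 mm, so a full stroke is safe.

Request:
apply_moves(moves=[[[0,0,0],[-0.47,0,0.97],0.6],[[0,0,0],[-0.88,0,1.97],0.6],[[0,0,0],[-1.23,0,2.99],0.6],[[0,0,0],[-1.51,0,4.03],0.6],[[0,0,0],[-1.74,0,5.09],0.6],[[0,0,0],[-1.74,0,5.09],0.6]])

```text
time: 20.9
tool_pos: [0.6131, 0.0479, 0.251]
tool_rot: [-0.0, 0.743, 0.669, 0.001]
contact_force: [-2.4, -3.1, -1.9]
gripper_width: 0.341
grasp_force: 60.5
```

Request:
apply_moves(moves=[[[0,0,0],[-0.16,0,1.07],0.6],[[0,0,0],[-0.26,0,2.14],0.6],[[0,0,0],[-0.29,0,2.86],0.6],[[0,0,0],[-0.29,0,2.86],0.6]])

```text
time: 21.3
tool_pos: [0.6128, 0.0454, 0.2225]
tool_rot: [-0.0, 0.743, 0.669, 0.0]
contact_force: [-1.8, -1.5, -2.2]
gripper_width: 0.339
grasp_force: 60.8
```

Request:
apply_moves(moves=[[[0,0,0],[0,0,0.4],0.6],[[0,0,0],[0,0,0.72],0.6],[[0,0,0],[0,0,0.72],0.6]])

```text
time: 21.6
tool_pos: [0.6129, 0.0454, 0.2161]
tool_rot: [-0.0, 0.743, 0.669, 0.0]
contact_force: [-3.4, -1.0, 0.8]
gripper_width: 0.341
grasp_force: 61.2
```

Request:
apply_moves(moves=[[[0,0,0],[0,0,0.1],0.6],[[0,0,0],[0,0,0.1],0.6]])

```text
time: 21.8
tool_pos: [0.6129, 0.0454, 0.2152]
tool_rot: [0.0, 0.743, 0.669, 0.0]
contact_force: [-4.9, -0.8, 2.5]
gripper_width: 0.339
grasp_force: 61.2
```

Request:
apply_moves(moves=[[[0,0,0],[0,0,0.1],0.6],[[0,0,0],[0,0,0.1],0.6]])

```text
time: 22.0
tool_pos: [0.6129, 0.0454, 0.2144]
tool_rot: [0.0, 0.743, 0.669, 0.0]
contact_force: [-5.9, -0.0, 5.0]
gripper_width: 0.346
grasp_force: 61.6
```

```bash
cat > r.py <<'E'
from f import *
p=manip.grab_frame('scene'); n=f"s_{manip.state()['time']:.1f}.png"; save(p,n,(330,130,430,225),6); print(n,manip.state()['contact_force'],manip.state()['tool_pos']); spots(p,['ram_nose','bearing_centre'])
E
python3 r.py
```

```text
s_22.1.png [-5.21388153 -0.49050544  4.17753917] [0.61286755 0.04534953 0.21441745]
bearing_centre 0.75 [ 0.3533 -0.3359  0.0125] [178.2 330.1]
bearing_centre 0.73 [ 0.4016 -0.2439  0.0017] [222.7 317. ]
bearing_centre 0.55 [ 0.4966 -0.2522  0.0044] [250.1 341. ]
```

Request:
apply_moves(moves=[[[0,0,0],[0.03,0,-1.64],0.6],[[0,0,0],[0.13,0,-2.71],0.6],[[0,0,0],[0.29,0,-3.78],0.6],[[0,0,0],[0.52,0,-4.84],0.6],[[0,0,0],[0.8,0,-5.88],0.6],[[0,0,0],[1.15,0,-6.9],0.6],[[0,0,0],[1.56,0,-7.9],0.6],[[0,0,0],[2.03,0,-8.87],0.6],[[0,0,0],[2.03,0,-8.87],0.6]])

```text
time: 23.05
tool_pos: [0.6147, 0.0663, 0.3034]
tool_rot: [-0.001, 0.743, 0.669, 0.0]
contact_force: [1.9, 3.9, -1.4]
gripper_width: 0.34
grasp_force: 65.3
```

Request:
apply_moves(moves=[[[0,0,0],[-0.47,0,0.97],0.6],[[0,0,0],[-0.88,0,1.97],0.6],[[0,0,0],[-1.23,0,2.99],0.6],[[0,0,0],[-1.51,0,4.03],0.6],[[0,0,0],[-1.51,0,4.03],0.6]])

```text
time: 23.55
tool_pos: [0.6129, 0.0456, 0.2624]
tool_rot: [0.003, 0.743, 0.669, -0.004]
contact_force: [-5.6, -12.0, -0.3]
gripper_width: 0.335
grasp_force: 65.2
```

Request:
apply_moves(moves=[[[0,0,0],[-0.23,0,1.06],0.6],[[0,0,0],[-0.39,0,2.13],0.6],[[0,0,0],[-0.39,0,2.13],0.6]])

```text
time: 23.85
tool_pos: [0.6124, 0.0406, 0.2409]
tool_rot: [0.004, 0.744, 0.668, -0.004]
contact_force: [-5.7, -15.3, 0.7]
gripper_width: 0.338
grasp_force: 65.8
```

Request:
apply_moves(moves=[[[0,0,0],[-0.1,0,1.07],0.6],[[0,0,0],[-0.13,0,1.79],0.6],[[0,0,0],[-0.13,0,1.79],0.6]])

```text
time: 24.15
tool_pos: [0.6126, 0.0434, 0.2238]
tool_rot: [0.001, 0.743, 0.669, -0.001]
contact_force: [-4.6, -4.7, 1.7]
gripper_width: 0.338
grasp_force: 67.4
```

Request:
apply_moves(moves=[[[0,0,0],[0,0,0.5],0.6],[[0,0,0],[0,0,0.92],0.6],[[0,0,0],[0,0,0.92],0.6]])

```text
time: 24.45
tool_pos: [0.6128, 0.0446, 0.2156]
tool_rot: [0.0, 0.743, 0.669, -0.0]
contact_force: [-6.7, -0.7, 5.4]
gripper_width: 0.342
grasp_force: 68.2
```

```bash
python3 r.py
```

```text
s_24.5.png [-5.40930425 -0.64973878  5.12958385] [0.61280144 0.04462    0.21566682]
bearing_centre 0.87 [ 0.5008 -0.2518  0.0016] [251.7 342.5]
bearing_centre 0.78 [ 0.3562 -0.3368  0.0097] [179.  331.8]
bearing_centre 0.36 [0.4919 0.2015 0.0706] [365.8 206.3]
```

```bash
cat > m.py <<'E'
from f import *
p=manip.grab_frame('scene'); save(p,f"f_{manip.state()['time']:.1f}.png")
g=lambda i:cv2.GaussianBlur(cv2.cvtColor(i,cv2.COLOR_BGR2GRAY),(0,0),.8)
a=g(cv2.imread('pics/s_ball.png')); b=g(p['image'][:,:,::-1].copy()); print(manip.state()['time'],manip.state()['tool_pos'],manip.state()['contact_force'])
o=px(p,(.4915,.2015,.33)); q=px(p,(.4915,.2015,.32)); print('tops',o,q, px(p,(.4915,.2015,.285)))
x,y=o.round().astype(int)
for nm,(cx,cy,w_,h_) in {'bar':(x,y+2,9,8),'ctl':(x,y+38,14,10)}.items():
    T=a[cy-h_:cy+h_,cx-w_:cx+w_]; S=b[cy-h_-5:cy+h_+14,cx-w_-4:cx+w_+4]
    k=4; T=cv2.resize(T,None,fx=k,fy=k,interpolation=2); S=cv2.resize(S,None,fx=k,fy=k,interpolation=2)
    m=cv2.matchTemplate(S,T,5); _,v,_,l=cv2.minMaxLoc(m); print(nm,round(v,3),(l[0]/k-4,l[1]/k-5))
    cv2.imwrite(f'pics/{nm}.png',T)
c=a[y-6:y+16,x-10:x+10]; 
print('col mean diff rows', [(int(r),int(a[r,x-3:x+4].mean()),int(b[r,x-3:x+4].mean())) for r in range(y-8,y+26)])
E
python3 m.py
```

```text
24.65 [0.61278263 0.04463078 0.2156426 ] [-4.896225   -1.53338961  5.33205506]
tops [373.8 125. ] [373.4 128.6] [372.2 140.9]
bar 0.311 (4.0, -5.0)
ctl 0.182 (2.5, 0.75)
col mean diff rows [(117, 41, 102), (118, 42, 101), (119, 41, 101), (120, 41, 102), (121, 41, 102), (122, 41, 101), (123, 41, 99), (124, 38, 99), (125, 35, 105), (126, 37, 118), (127, 47, 131), (128, 67, 140), (129, 88, 143), (130, 101, 138), (131, 99, 128), (132, 87, 115), (133, 74, 99), (134, 69, 85), (135, 70, 74), (136, 75, 66), (137, 79, 62), (138, 83, 59), (139, 87, 56), (140, 91, 53), (141, 96, 50), (142, 105, 49), (143, 118, 48), (144, 129, 47), (145, 134, 45), (146, 130, 44), (147, 120, 43), (148, 108, 43), (149, 101, 42), (150, 98, 41)]
```

```bash
sed -i "s/s_ball.png/scene_c.png/; s/^c=a.*$//" m.py; sed -i '/^print(.col/d' m.py; cat >> m.py <<'E'
for f in ['scene0.png','scene_c.png','scene_d.png','s_ball.png']:
    i=g(cv2.imread('pics/'+f)); print(f,[int(i[r,x-2:x+3].mean()) for r in range(108,150)])
print('now',[int(b[r,x-2:x+3].mean()) for r in range(108,150)])
E
python3 m.py
```

```text
24.7 [0.61279398 0.04461601 0.21563838] [-5.05572643 -0.70429171  5.07000866]
tops [373.8 125. ] [373.4 128.6] [372.2 140.9]
bar 0.424 (-4.0, 1.0)
ctl 0.207 (1.25, 4.75)
scene0.png [142, 159, 175, 185, 184, 169, 147, 129, 118, 114, 113, 116, 123, 138, 157, 175, 185, 190, 191, 191, 183, 166, 140, 115, 102, 97, 97, 98, 98, 97, 96, 96, 96, 95, 94, 95, 97, 101, 106, 110, 113, 113]
scene_c.png [145, 163, 180, 190, 188, 173, 150, 132, 121, 116, 116, 118, 125, 140, 160, 178, 190, 194, 195, 194, 188, 171, 144, 118, 104, 100, 100, 100, 100, 99, 99, 99, 98, 96, 97, 97, 99, 104, 109, 113, 116, 116]
scene_d.png [143, 161, 178, 188, 186, 171, 149, 131, 120, 115, 115, 118, 125, 139, 158, 177, 188, 192, 193, 192, 186, 169, 141, 115, 103, 99, 98, 98, 99, 99, 99, 97, 97, 97, 96, 96, 98, 102, 108, 111, 114, 115]
s_ball.png [49, 46, 44, 43, 43, 43, 41, 41, 41, 41, 41, 41, 41, 41, 42, 42, 38, 35, 35, 45, 65, 89, 103, 100, 86, 72, 67, 69, 74, 78, 80, 81, 83, 90, 104, 123, 136, 140, 132, 120, 109, 103]
now [70, 77, 84, 90, 95, 98, 100, 101, 101, 101, 102, 102, 103, 103, 101, 99, 97, 101, 114, 133, 148, 153, 146, 132, 114, 97, 82, 71, 64, 59, 57, 54, 53, 52, 50, 49, 47, 45, 44, 44, 43, 41]
```

```bash
python3 - <<'E'
import cv2,numpy as np,glob
d=cv2.imread('pics/scene_d.png'); n=cv2.imread(sorted(glob.glob('pics/f_24*'))[-1])
c1=cv2.resize(cv2.imread('pics/s_22.1.png'),(100,95),interpolation=3)
rs=lambda i:cv2.resize(i,(262,262),interpolation=2)
top=np.hstack([rs(d[175:225,340:390]),rs(c1[45:95,10:60]),rs(n[175:225,340:390])])
w=lambda i:cv2.resize(i[100:260,300:490],(393,331),interpolation=2)
cv2.imwrite('pics/cmp.png',np.vstack([top,np.hstack([w(d),w(n)])]))
g=[cv2.cvtColor(i,6) for i in (d[175:225,340:390],c1[45:95,10:60],n[175:225,340:390])]
for i in g: print([int(i[r,23:28].mean()) for r in range(0,50)])
E
```

```text
[67, 64, 64, 66, 65, 65, 64, 62, 66, 77, 93, 98, 89, 77, 69, 78, 95, 108, 112, 113, 112, 98, 84, 77, 80, 96, 104, 106, 109, 106, 92, 71, 73, 96, 113, 138, 154, 142, 116, 135, 188, 215, 198, 167, 151, 145, 144, 143, 146, 143]
[71, 65, 60, 55, 49, 46, 42, 38, 38, 41, 41, 42, 40, 43, 41, 43, 41, 41, 43, 40, 42, 44, 43, 43, 44, 42, 47, 47, 51, 52, 50, 48, 45, 41, 42, 40, 43, 45, 50, 68, 94, 122, 137, 129, 114, 104, 100, 99, 98, 99]
[68, 61, 58, 53, 46, 43, 41, 41, 41, 43, 42, 38, 40, 40, 42, 40, 41, 40, 40, 43, 39, 42, 42, 43, 41, 42, 44, 49, 50, 49, 49, 48, 42, 42, 39, 43, 47, 47, 48, 66, 102, 130, 134, 120, 107, 102, 100, 99, 100, 98]
```

View pics/cmp.png

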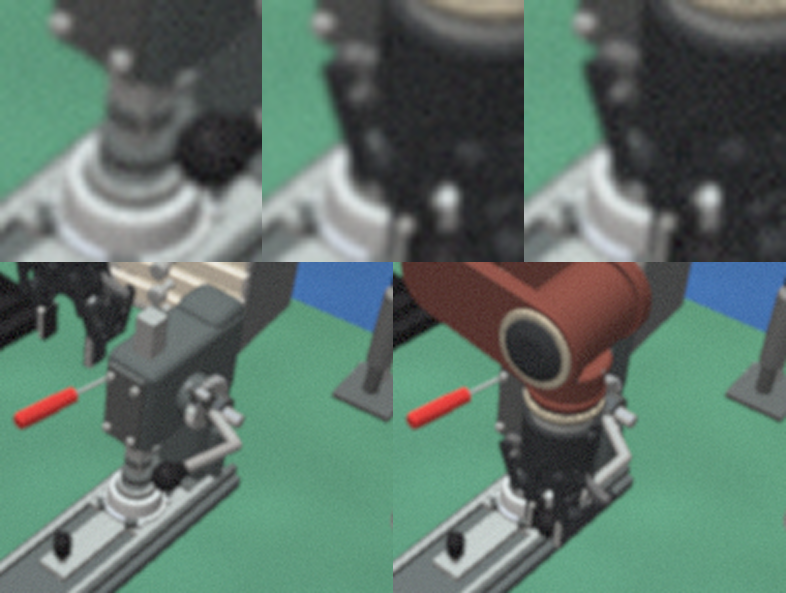

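The arm hides the ram from the scene camera in the comparison, so I'll go by force. Returning to the top.

Request:
apply_moves(moves=[[[0,0,0],[0.03,0,-1.64],0.6],[[0,0,0],[0.13,0,-2.71],0.6],[[0,0,0],[0.29,0,-3.78],0.6],[[0,0,0],[0.52,0,-4.84],0.6],[[0,0,0],[0.8,0,-5.88],0.6],[[0,0,0],[1.15,0,-6.9],0.6],[[0,0,0],[1.56,0,-7.9],0.6],[[0,0,0],[1.79,0,-8.4],0.6],[[0,0,0],[2.03,0,-8.87],0.6],[[0,0,0],[2.03,0,-8.87],0.6],[[0,0,0],[2.03,0,-8.87],0.6]])

```text
time: 25.8
tool_pos: [0.6148, 0.0661, 0.3028]
tool_rot: [-0.0, 0.743, 0.67, 0.001]
contact_force: [-0.6, 4.7, -3.5]
gripper_width: 0.338
grasp_force: 65.3
```

```bash
python3 - <<'E'
from f import *
t=manip.state(); print(t['time'],t['tool_pos'],t['tool_rot'],t['contact_force'],t['ft_torque'])
p=manip.grab_frame('wrist'); spots(p,['lever_ball','lever_hub']); print(px(p,t['tool_pos']))
E
```

```text
25.8 [0.61479865 0.06605681 0.30280255] [-4.12799130e-04  7.42651324e-01  6.69677858e-01  6.37809934e-04] [-0.58786722  4.74650807 -3.51416378] [0.4966578  0.08413978 0.11343449]
lever_ball 0.56 [0.6127 0.0642 0.2976] [313.6 339.6]
[318.9 341.7]
```

Request:
apply_moves(moves=[[[0,0,0],[-0.24,0,0.47],0.6],[[0,0,0],[-0.47,0,0.97],0.6],[[0,0,0],[-0.88,0,1.97],0.6],[[0,0,0],[-1.23,0,2.99],0.6],[[0,0,0],[-1.23,0,2.99],0.6]])

```text
time: 26.45
tool_pos: [0.6136, 0.054, 0.2728]
tool_rot: [-0.001, 0.743, 0.669, 0.001]
contact_force: [-0.7, 5.2, -1.4]
gripper_width: 0.336
grasp_force: 65.5
```

Request:
apply_moves(moves=[[[0,0,0],[-0.15,0,0.52],0.6],[[0,0,0],[-0.28,0,1.04],0.6],[[0,0,0],[-0.28,0,1.04],0.6]])

```text
time: 26.75
tool_pos: [0.6134, 0.0509, 0.2641]
tool_rot: [-0.0, 0.742, 0.67, 0.001]
contact_force: [-3.3, 4.2, 1.8]
gripper_width: 0.342
grasp_force: 65.9
```

Request:
apply_moves(moves=[[[0,0,0],[-0.12,0,0.53],0.6],[[0,0,0],[-0.12,0,0.53],0.6]])

```text
time: 26.95
tool_pos: [0.613, 0.0469, 0.2592]
tool_rot: [0.002, 0.744, 0.668, -0.001]
contact_force: [-5.4, -3.7, 2.6]
gripper_width: 0.34
grasp_force: 66.3
```

Request:
apply_moves(moves=[[[0,0,0],[-0.11,0,0.53],0.6],[[0,0,0],[-0.11,0,0.53],0.6]])

```text
time: 27.15
tool_pos: [0.6127, 0.0437, 0.2539]
tool_rot: [0.003, 0.744, 0.668, -0.003]
contact_force: [-5.8, -12.6, 4.4]
gripper_width: 0.339
grasp_force: 66.9
```

Request:
apply_moves(moves=[[[0,0,0],[-0.09,0,0.53],0.6],[[0,0,0],[-0.09,0,0.53],0.6]])

```text
time: 27.35
tool_pos: [0.6125, 0.0425, 0.2486]
tool_rot: [0.003, 0.745, 0.667, -0.003]
contact_force: [-6.3, -10.8, 4.5]
gripper_width: 0.341
grasp_force: 67.1
```

Request:
apply_moves(moves=[[[0,0,0],[-0.07,0,0.4],0.6],[[0,0,0],[-0.07,0,0.4],0.6],[[0,0,0],[-0.07,0,0.4],0.6]])

```text
time: 27.65
tool_pos: [0.6125, 0.0419, 0.2448]
tool_rot: [0.003, 0.745, 0.667, -0.003]
contact_force: [-7.7, -10.9, 5.0]
gripper_width: 0.338
grasp_force: 67.3
```

Request:
apply_moves(moves=[[[0,0,0],[-0.03,0,0.2],0.6],[[0,0,0],[-0.03,0,0.2],0.6]])

```text
time: 27.85
tool_pos: [0.6128, 0.0441, 0.243]
tool_rot: [0.001, 0.744, 0.668, -0.001]
contact_force: [-6.3, -3.9, 5.3]
gripper_width: 0.34
grasp_force: 67.0
```

Request:
apply_moves(moves=[[[0,0,0],[-0.02,0,0.2],0.6],[[0,0,0],[-0.02,0,0.2],0.6]])

```text
time: 28.05
tool_pos: [0.6127, 0.0438, 0.2411]
tool_rot: [0.001, 0.744, 0.668, -0.001]
contact_force: [-5.9, -4.3, 4.7]
gripper_width: 0.338
grasp_force: 67.1
```

Request:
apply_moves(moves=[[[0,0,0],[-0.02,0,0.15],0.6],[[0,0,0],[-0.02,0,0.15],0.6]])

```text
time: 28.25
tool_pos: [0.6127, 0.0436, 0.2397]
tool_rot: [0.001, 0.744, 0.668, -0.001]
contact_force: [-6.8, -3.2, 5.1]
gripper_width: 0.34
grasp_force: 67.1
```

Request:
apply_moves(moves=[[[0,0,0],[-0.02,0,0.2],0.6],[[0,0,0],[-0.02,0,0.2],0.6]])

```text
time: 28.45
tool_pos: [0.6125, 0.0421, 0.2376]
tool_rot: [0.002, 0.744, 0.668, -0.002]
contact_force: [-6.3, -8.1, 5.8]
gripper_width: 0.338
grasp_force: 67.3
```

Request:
apply_moves(moves=[[[0,0,0],[-0.02,0,0.15],0.6],[[0,0,0],[-0.02,0,0.15],0.6]])

```text
time: 28.65
tool_pos: [0.6125, 0.0419, 0.2361]
tool_rot: [0.002, 0.744, 0.668, -0.002]
contact_force: [-7.3, -6.4, 6.4]
gripper_width: 0.336
grasp_force: 67.3
```

Request:
apply_moves(moves=[[[0,0,0],[-0.02,0,0.2],0.6],[[0,0,0],[-0.02,0,0.2],0.6]])

```text
time: 28.85
tool_pos: [0.6125, 0.0417, 0.234]
tool_rot: [0.002, 0.744, 0.668, -0.002]
contact_force: [-6.4, -6.5, 5.1]
gripper_width: 0.341
grasp_force: 67.4
```

Request:
apply_moves(moves=[[[0,0,0],[-0.01,0,0.15],0.6],[[0,0,0],[-0.01,0,0.15],0.6]])

```text
time: 29.05
tool_pos: [0.6125, 0.0416, 0.2326]
tool_rot: [0.002, 0.744, 0.668, -0.002]
contact_force: [-7.1, -7.3, 5.6]
gripper_width: 0.337
grasp_force: 67.4
```

Request:
apply_moves(moves=[[[0,0,0],[0,0,0.2],0.6],[[0,0,0],[0,0,0.2],0.6]])

```text
time: 29.25
tool_pos: [0.6126, 0.0427, 0.2305]
tool_rot: [0.001, 0.744, 0.668, -0.001]
contact_force: [-7.0, -4.3, 5.3]
gripper_width: 0.34
grasp_force: 67.3
```

Request:
apply_moves(moves=[[[0,0,0],[0,0,0.2],0.6],[[0,0,0],[0,0,0.2],0.6]])

```text
time: 29.45
tool_pos: [0.6126, 0.0427, 0.2285]
tool_rot: [0.002, 0.744, 0.668, -0.001]
contact_force: [-6.5, -5.6, 6.0]
gripper_width: 0.339
grasp_force: 67.4
```

Request:
apply_moves(moves=[[[0,0,0],[0,0,0.2],0.6],[[0,0,0],[0,0,0.2],0.6]])

```text
time: 29.65
tool_pos: [0.6126, 0.0429, 0.2264]
tool_rot: [0.001, 0.743, 0.669, -0.001]
contact_force: [-6.0, -3.9, 5.3]
gripper_width: 0.337
grasp_force: 67.5
```

Request:
apply_moves(moves=[[[0,0,0],[0,0,0.2],0.6],[[0,0,0],[0,0,0.2],0.6]])

```text
time: 29.85
tool_pos: [0.6127, 0.0432, 0.2244]
tool_rot: [0.001, 0.744, 0.668, -0.001]
contact_force: [-6.3, -3.7, 5.0]
gripper_width: 0.336
grasp_force: 67.7
```

Request:
apply_moves(moves=[[[0,0,0],[0,0,0.2],0.6],[[0,0,0],[0,0,0.2],0.6]])

```text
time: 30.05
tool_pos: [0.6127, 0.0437, 0.2224]
tool_rot: [0.001, 0.743, 0.669, -0.001]
contact_force: [-5.2, -2.3, 4.4]
gripper_width: 0.341
grasp_force: 67.8
```

Request:
apply_moves(moves=[[[0,0,0],[0,0,0.2],0.6],[[0,0,0],[0,0,0.2],0.6]])

```text
time: 30.25
tool_pos: [0.6128, 0.0441, 0.2204]
tool_rot: [0.001, 0.744, 0.669, 0.0]
contact_force: [-7.1, 0.5, 4.0]
gripper_width: 0.338
grasp_force: 68.0
```

Request:
apply_moves(moves=[[[0,0,0],[0,0,0.2],0.6],[[0,0,0],[0,0,0.2],0.6]])

```text
time: 30.45
tool_pos: [0.6128, 0.0441, 0.2185]
tool_rot: [0.001, 0.744, 0.668, 0.0]
contact_force: [-6.2, -0.6, 4.6]
gripper_width: 0.344
grasp_force: 68.1
```

Request:
apply_moves(moves=[[[0,0,0],[0,0,0.2],0.6],[[0,0,0],[0,0,0.2],0.6]])

```text
time: 30.65
tool_pos: [0.6128, 0.0446, 0.2165]
tool_rot: [0.0, 0.743, 0.67, 0.0]
contact_force: [-5.5, 0.8, 4.7]
gripper_width: 0.342
grasp_force: 68.2
```

Request:
apply_moves(moves=[[[0,0,0],[0,0,0.1],0.6],[[0,0,0],[0,0,0.1],0.6]])

```text
time: 30.85
tool_pos: [0.6128, 0.0446, 0.2157]
tool_rot: [0.0, 0.743, 0.67, 0.0]
contact_force: [-5.7, 1.5, 7.2]
gripper_width: 0.337
grasp_force: 68.3
```

Request:
apply_moves(moves=[[[0,0,0],[0,0,0.1],0.6],[[0,0,0],[0,0,0.1],0.6]])

```text
time: 31.05
tool_pos: [0.6128, 0.0447, 0.2156]
tool_rot: [0.0, 0.743, 0.67, 0.0]
contact_force: [-7.3, 1.4, 8.4]
gripper_width: 0.341
grasp_force: 68.5
```

Stroke 3 pressed at a steady 5–6 N down to the bottom stop. I'll return for stroke 4, then go carefully.

Request:
apply_moves(moves=[[[0,0,0],[0.03,0,-1.84],0.6],[[0,0,0],[0.13,0,-2.91],0.6],[[0,0,0],[0.29,0,-3.98],0.6],[[0,0,0],[0.52,0,-5.04],0.6],[[0,0,0],[0.8,0,-6.08],0.6],[[0,0,0],[1.15,0,-7.1],0.6],[[0,0,0],[1.56,0,-8.1],0.6],[[0,0,0],[1.79,0,-8.6],0.6],[[0,0,0],[2.04,0,-9.07],0.6],[[0,0,0],[2.04,0,-9.07],0.6],[[0,0,0],[2.04,0,-9.07],0.6]])

```text
time: 32.15
tool_pos: [0.6148, 0.066, 0.3028]
tool_rot: [-0.0, 0.743, 0.67, 0.001]
contact_force: [0.6, 5.6, -3.8]
gripper_width: 0.337
grasp_force: 64.7
```

Request:
apply_moves(moves=[[[0,0,0],[-0.24,0,0.47],0.6],[[0,0,0],[-0.47,0,0.97],0.6],[[0,0,0],[-0.88,0,1.97],0.6],[[0,0,0],[-1.23,0,2.99],0.6],[[0,0,0],[-1.23,0,2.99],0.6]])

```text
time: 32.65
tool_pos: [0.6136, 0.054, 0.2729]
tool_rot: [-0.001, 0.743, 0.67, 0.001]
contact_force: [-1.0, 6.4, -1.7]
gripper_width: 0.34
grasp_force: 64.9
```

Request:
apply_moves(moves=[[[0,0,0],[-0.15,0,0.52],0.6],[[0,0,0],[-0.15,0,0.52],0.6]])

```text
time: 32.85
tool_pos: [0.6135, 0.0529, 0.2691]
tool_rot: [-0.001, 0.743, 0.67, 0.002]
contact_force: [-2.2, 7.0, 1.5]
gripper_width: 0.342
grasp_force: 65.3
```

Request:
apply_moves(moves=[[[0,0,0],[-0.08,0,0.3],0.6],[[0,0,0],[-0.08,0,0.3],0.6]])

```text
time: 33.05
tool_pos: [0.6135, 0.0516, 0.2668]
tool_rot: [-0.0, 0.742, 0.67, 0.001]
contact_force: [-4.2, 4.3, 2.4]
gripper_width: 0.339
grasp_force: 65.4
```

Request:
apply_moves(moves=[[[0,0,0],[-0.05,0,0.2],0.6],[[0,0,0],[-0.05,0,0.2],0.6]])

```text
time: 33.25
tool_pos: [0.6134, 0.0511, 0.2651]
tool_rot: [-0.0, 0.742, 0.67, 0.001]
contact_force: [-4.4, 5.0, 3.9]
gripper_width: 0.339
grasp_force: 65.4
```

Request:
apply_moves(moves=[[[0,0,0],[-0.05,0,0.2],0.6],[[0,0,0],[-0.05,0,0.2],0.6]])

```text
time: 33.45
tool_pos: [0.6131, 0.0475, 0.2634]
tool_rot: [0.002, 0.744, 0.668, -0.001]
contact_force: [-6.5, -4.8, 4.4]
gripper_width: 0.335
grasp_force: 65.7
```

Request:
apply_moves(moves=[[[0,0,0],[-0.05,0,0.2],0.6],[[0,0,0],[-0.05,0,0.2],0.6]])

```text
time: 33.65
tool_pos: [0.613, 0.047, 0.2613]
tool_rot: [0.002, 0.745, 0.667, -0.001]
contact_force: [-6.1, -3.3, 5.0]
gripper_width: 0.339
grasp_force: 65.8
```

Request:
apply_moves(moves=[[[0,0,0],[-0.04,0,0.2],0.6],[[0,0,0],[-0.04,0,0.2],0.6]])

```text
time: 33.85
tool_pos: [0.613, 0.0465, 0.2594]
tool_rot: [0.001, 0.745, 0.667, -0.001]
contact_force: [-6.3, -4.0, 5.7]
gripper_width: 0.337
grasp_force: 65.9
```

Request:
apply_moves(moves=[[[0,0,0],[-0.04,0,0.2],0.6],[[0,0,0],[-0.04,0,0.2],0.6]])

```text
time: 34.05
tool_pos: [0.6129, 0.0461, 0.2574]
tool_rot: [0.001, 0.745, 0.667, -0.001]
contact_force: [-6.0, -4.0, 5.3]
gripper_width: 0.337
grasp_force: 65.9
```

Request:
apply_moves(moves=[[[0,0,0],[-0.04,0,0.15],0.6],[[0,0,0],[-0.04,0,0.15],0.6]])

```text
time: 34.25
tool_pos: [0.6129, 0.0458, 0.256]
tool_rot: [0.001, 0.745, 0.667, -0.001]
contact_force: [-7.0, -3.8, 5.3]
gripper_width: 0.34
grasp_force: 65.9
```

Request:
apply_moves(moves=[[[0,0,0],[-0.04,0,0.2],0.6],[[0,0,0],[-0.04,0,0.2],0.6]])

```text
time: 34.45
tool_pos: [0.6126, 0.043, 0.2541]
tool_rot: [0.003, 0.745, 0.667, -0.003]
contact_force: [-8.0, -11.0, 6.6]
gripper_width: 0.339
grasp_force: 66.6
```

Request:
apply_moves(moves=[[[0,0,0],[-0.03,0,0.15],0.6],[[0,0,0],[-0.03,0,0.15],0.6]])

```text
time: 34.65
tool_pos: [0.6126, 0.0427, 0.2525]
tool_rot: [0.003, 0.745, 0.667, -0.003]
contact_force: [-7.9, -11.3, 5.9]
gripper_width: 0.342
grasp_force: 66.7
```

Request:
apply_moves(moves=[[[0,0,0],[-0.03,0,0.2],0.6],[[0,0,0],[-0.03,0,0.2],0.6]])

```text
time: 34.85
tool_pos: [0.6125, 0.0423, 0.2505]
tool_rot: [0.003, 0.745, 0.667, -0.003]
contact_force: [-7.9, -11.9, 6.1]
gripper_width: 0.338
grasp_force: 66.7
```

Request:
apply_moves(moves=[[[0,0,0],[-0.03,0,0.15],0.6],[[0,0,0],[-0.03,0,0.15],0.6]])

```text
time: 35.05
tool_pos: [0.6125, 0.0421, 0.249]
tool_rot: [0.003, 0.745, 0.667, -0.003]
contact_force: [-7.5, -10.9, 6.8]
gripper_width: 0.339
grasp_force: 66.8
```

Request:
apply_moves(moves=[[[0,0,0],[-0.03,0,0.2],0.6],[[0,0,0],[-0.03,0,0.2],0.6]])

```text
time: 35.25
tool_pos: [0.6125, 0.0418, 0.2469]
tool_rot: [0.003, 0.745, 0.667, -0.003]
contact_force: [-7.7, -10.6, 6.8]
gripper_width: 0.339
grasp_force: 66.8
```

Request:
apply_moves(moves=[[[0,0,0],[-0.02,0,0.15],0.6],[[0,0,0],[-0.02,0,0.15],0.6]])

```text
time: 35.45
tool_pos: [0.6125, 0.0416, 0.2455]
tool_rot: [0.003, 0.745, 0.667, -0.003]
contact_force: [-8.1, -10.6, 6.9]
gripper_width: 0.338
grasp_force: 66.8
```

Request:
apply_moves(moves=[[[0,0,0],[-0.03,0,0.2],0.6],[[0,0,0],[-0.03,0,0.2],0.6]])

```text
time: 35.65
tool_pos: [0.6125, 0.0413, 0.2434]
tool_rot: [0.003, 0.745, 0.667, -0.003]
contact_force: [-9.6, -10.8, 6.4]
gripper_width: 0.338
grasp_force: 66.8
```

Request:
apply_moves(moves=[[[0,0,0],[-0.02,0,0.2],0.6],[[0,0,0],[-0.02,0,0.2],0.6]])

```text
time: 35.85
tool_pos: [0.6124, 0.0402, 0.2415]
tool_rot: [0.004, 0.743, 0.669, -0.004]
contact_force: [-11.0, -14.3, 6.5]
gripper_width: 0.342
grasp_force: 67.1
```

Request:
apply_moves(moves=[[[0,0,0],[-0.02,0,0.2],0.6],[[0,0,0],[-0.02,0,0.2],0.6]])

```text
time: 36.05
tool_pos: [0.6124, 0.04, 0.2398]
tool_rot: [0.004, 0.743, 0.669, -0.004]
contact_force: [-10.6, -15.5, 7.2]
gripper_width: 0.338
grasp_force: 67.2
```

Request:
apply_moves(moves=[[[0,0,0],[-0.02,0,0.2],0.6],[[0,0,0],[-0.02,0,0.2],0.6]])

```text
time: 36.25
tool_pos: [0.6124, 0.0398, 0.238]
tool_rot: [0.004, 0.743, 0.669, -0.004]
contact_force: [-11.3, -15.0, 8.2]
gripper_width: 0.344
grasp_force: 67.3
```

Request:
apply_moves(moves=[[[0,0,0],[-0.01,0,0.1],0.6],[[0,0,0],[-0.01,0,0.1],0.6]])

```text
time: 36.45
tool_pos: [0.6124, 0.0397, 0.2372]
tool_rot: [0.004, 0.743, 0.669, -0.004]
contact_force: [-10.5, -15.7, 8.6]
gripper_width: 0.339
grasp_force: 67.3
```

Request:
apply_moves(moves=[[[0,0,0],[-0.01,0,0.1],0.6],[[0,0,0],[-0.01,0,0.1],0.6]])

```text
time: 36.65
tool_pos: [0.6124, 0.0396, 0.2363]
tool_rot: [0.004, 0.743, 0.669, -0.004]
contact_force: [-11.5, -14.1, 9.3]
gripper_width: 0.34
grasp_force: 67.4
```

Request:
apply_moves(moves=[[[0,0,0],[-0.3,0,0],0.6],[[0,0,0],[-0.3,0,0],0.6]])

```text
time: 36.85
tool_pos: [0.6123, 0.0395, 0.2362]
tool_rot: [0.002, 0.743, 0.67, -0.001]
contact_force: [-9.5, -5.0, 8.5]
gripper_width: 0.342
grasp_force: 67.3
```

Request:
apply_moves(moves=[[[0,0,0],[0,0,0.1],0.6],[[0,0,0],[0,0,0.1],0.6]])

```text
time: 37.05
tool_pos: [0.6123, 0.0394, 0.2353]
tool_rot: [0.002, 0.742, 0.67, -0.002]
contact_force: [-9.7, -5.8, 8.6]
gripper_width: 0.339
grasp_force: 67.3
```

Request:
apply_moves(moves=[[[0,0,0],[0,0,0.1],0.6],[[0,0,0],[0,0,0.1],0.6]])

```text
time: 37.25
tool_pos: [0.6123, 0.0393, 0.2343]
tool_rot: [0.003, 0.742, 0.67, -0.002]
contact_force: [-10.4, -6.5, 8.7]
gripper_width: 0.337
grasp_force: 67.3
```

Request:
apply_moves(moves=[[[0,0,0],[-0.02,0,0.15],0.6],[[0,0,0],[-0.02,0,0.15],0.6]])

```text
time: 37.45
tool_pos: [0.6121, 0.0385, 0.2327]
tool_rot: [0.002, 0.744, 0.668, -0.002]
contact_force: [-8.7, -7.9, 9.2]
gripper_width: 0.338
grasp_force: 67.4
```

```bash
python3 - <<'E'
from f import *
t=manip.state(); print(t['time'],t['tool_pos'],t['contact_force'],t['ft_torque'])
p=manip.grab_frame('wrist'); save(p,'w7.png'); spots(p,['lever_ball']); print(px(p,t['tool_pos']))
for c in ('top','scene'):
    q=manip.grab_frame(c); save(q,c+'7.png'); spots(q,['lever_ball','lever_hub'])
g=cv2.cvtColor(p['image'],7); print([(r,int(g[r,312:328].mean())) for r in range(200,420,8)])
E
```

```text
37.45 [0.61212549 0.03845963 0.23272623] [-8.69661387 -7.89865875  9.19164397] [-0.99293816  1.72783951 -0.7582687 ]
lever_ball 0.68 [0.6072 0.0424 0.231 ] [303.6 330.4]
[318.9 341.7]
lever_hub 0.76 [0.6328 0.2266 0.2207] [192.8 206.3]
lever_ball 0.88 [0.6149 0.0463 0.2296] [376.7 220.8]
lever_hub 0.8 [0.6287 0.2245 0.2192] [424.8 182. ]
[(200, 181), (208, 182), (216, 182), (224, 182), (232, 182), (240, 181), (248, 181), (256, 54), (264, 53), (272, 53), (280, 53), (288, 53), (296, 35), (304, 33), (312, 36), (320, 40), (328, 48), (336, 52), (344, 53), (352, 45), (360, 40), (368, 38), (376, 127), (384, 126), (392, 125), (400, 123), (408, 124), (416, 124)]
```

Request:
apply_moves(moves=[[[0,0,0],[-0.1,0,0.1],0.6],[[0,0,0],[-0.1,0,0.1],0.6]])

```text
time: 38.05
tool_pos: [0.6121, 0.0384, 0.2318]
tool_rot: [0.002, 0.744, 0.668, -0.001]
contact_force: [-8.5, -4.7, 8.3]
gripper_width: 0.334
grasp_force: 67.5
```

Request:
apply_moves(moves=[[[0,0,0],[0,0,0.15],0.6],[[0,0,0],[0,0,0.15],0.6]])

```text
time: 38.25
tool_pos: [0.6121, 0.0383, 0.2303]
tool_rot: [0.002, 0.744, 0.668, -0.002]
contact_force: [-8.7, -4.7, 8.9]
gripper_width: 0.341
grasp_force: 67.5
```

Request:
apply_moves(moves=[[[0,0,0],[0,0,0.15],0.6],[[0,0,0],[0,0,0.15],0.6]])

```text
time: 38.45
tool_pos: [0.6121, 0.0382, 0.229]
tool_rot: [0.002, 0.744, 0.668, -0.002]
contact_force: [-8.7, -6.1, 10.0]
gripper_width: 0.338
grasp_force: 67.6
```

Request:
apply_moves(moves=[[[0,0,0],[0,0,0.08],0.6],[[0,0,0],[0,0,0.08],0.6]])

```text
time: 38.65
tool_pos: [0.6121, 0.0381, 0.2283]
tool_rot: [0.002, 0.744, 0.668, -0.002]
contact_force: [-9.4, -5.8, 9.7]
gripper_width: 0.339
grasp_force: 67.6
```

Request:
apply_moves(moves=[[[0,0,0],[0,0,0.1],0.6],[[0,0,0],[0,0,0.1],0.6]])

```text
time: 38.85
tool_pos: [0.6122, 0.0373, 0.2272]
tool_rot: [0.003, 0.743, 0.67, -0.003]
contact_force: [-12.3, -8.4, 9.2]
gripper_width: 0.337
grasp_force: 66.6
```

```bash
python3 - <<'E'
from f import *
t=manip.state(); print(t['time'],t['tool_pos'],t['contact_force'])
p=manip.grab_frame('wrist'); g=cv2.cvtColor(p['image'],7); g0=cv2.cvtColor(cv2.imread('pics/w7.png'),6)
for i in (g0,g):
    c=i[200:420,315:325].mean(1); d=np.diff(cv2.GaussianBlur(c[:,None],(1,5),0)[:,0]); k=np.argsort(-abs(d))[:6]; print(sorted((200+k).tolist()))
    r=i[345,230:410].astype(int); print([int(x) for x in r[::6]])
q=manip.grab_frame('scene'); spots(q,['lever_ball'])
# lever bar tracking in scene: shift of lever/collar region between frames
a=cv2.imread('pics/scene7.png'); b=q['image'][:,:,::-1].copy()
for nm,(x0,y0,x1,y1) in {'elbow':(395,185,425,205),'ball':(365,205,395,232)}.items():
    T=cv2.resize(a[y0:y1,x0:x1],None,fx=5,fy=5,interpolation=2);S=cv2.resize(b[y0-6:y1+6,x0-6:x1+6],None,fx=5,fy=5,interpolation=2)
    _,v,_,l=cv2.minMaxLoc(cv2.matchTemplate(S,T,5)); print(nm,round(v,3),l[0]/5-6,l[1]/5-6)
print('px shift exp for 5.5mm', px(q,(.613,.045,.2325))-px(q,(.613,.0445,.227)), px(q,(.613,.060,.235)))
save(q,'scene8.png')
E
```

```text
38.85 [0.61217613 0.03726542 0.22718545] [-12.29602779  -8.39884281   9.18287181]
[251, 252, 253, 254, 372, 373]
[31, 31, 32, 31, 28, 229, 69, 25, 35, 38, 38, 41, 45, 49, 53, 55, 48, 42, 39, 39, 35, 32, 25, 29, 65, 222, 29, 31, 31, 31]
[251, 252, 253, 370, 371, 372]
[30, 30, 31, 33, 27, 229, 69, 26, 35, 37, 40, 41, 44, 47, 50, 53, 47, 41, 40, 38, 36, 31, 28, 29, 65, 222, 30, 31, 31, 31]
lever_ball 0.76 [0.6144 0.0456 0.2242] [376.1 222.6]
elbow 0.989 0.0 0.5999999999999996
ball 0.946 -0.5999999999999996 1.7999999999999998
px shift exp for 5.5mm [ 0.3 -1.9] [379.8 215. ]
```

The force has climbed steadily from the 5–6 N plateau to about 9–10 N over the last 1.2 mm of ram travel. The count, about 19 mm, is also the most it could need. The bearing is home, so I'll stop pressing, swing the lever back up, let go and check.

Request:
apply_moves(moves=[[[0,0,0],[0.12,0,-1.3],0.6],[[0,0,0],[0.28,0,-2.4],0.6],[[0,0,0],[0.5,0,-3.45],0.6],[[0,0,0],[0.8,0,-4.5],0.6],[[0,0,0],[1.13,0,-5.5],0.6],[[0,0,0],[1.54,0,-6.5],0.6],[[0,0,0],[1.78,0,-7.0],0.6],[[0,0,0],[2.0,0,-7.5],0.6],[[0,0,0],[2.05,0,-7.8],0.6],[[0,0,0],[2.05,0,-7.8],0.6]])

```text
time: 40.0
tool_pos: [0.6147, 0.0658, 0.2999]
tool_rot: [-0.003, 0.743, 0.669, 0.003]
contact_force: [4.1, 12.8, -7.8]
gripper_width: 0.34
grasp_force: 64.5
```

Request:
apply_moves(moves=[[[0,0,0],[0,0,0],0.3],[[0,0,0],[0,0,0],0.0],[[0,0,0],[0,0,0],-0.3],[[0,0,0],[0,0,0],-0.3],[[0,0,0],[0,0,-2],-0.3],[[0,0,0],[0,0,-5],-0.3],[[0,0,0],[0,0,-9],-0.3],[[0,0,0],[-4,-4,-10],-0.3],[[0,0,0],[-7.5,-7.5,-10],-0.3],[[0,0,0],[-11,-11,-10],-0.3],[[0,0,0],[-14,-14,-10],-0.3],[[0,0,0],[-14,-14,-10],-0.3],[[0,0,0],[-14,-14,-10],-0.3]])

```text
time: 41.3
tool_pos: [0.4602, -0.0642, 0.4022]
tool_rot: [0.001, 0.744, 0.668, 0.001]
contact_force: [-0.6, 0.3, 0.4]
gripper_width: 0.654
grasp_force: 0.0
```

```bash
python3 - <<'E'
from f import *
t=manip.state(); print(t['time'],t['tool_pos'],t['contact_force'])
p=manip.grab_frame('scene'); save(p,'scene9.png'); spots(p,['lever_ball','bearing_centre','bore','ram_nose','slide_handle'])
g=lambda i:cv2.GaussianBlur(cv2.cvtColor(i,6),(0,0),.8)
a=g(cv2.imread('pics/scene_d.png')); b=g(p['image'][:,:,::-1].copy())
for nm,(x0,y0,x1,y1) in {'bartop':(366,118,382,134),'nose':(358,188,374,206),'bodyctl':(350,150,380,175),'knob':(322,226,342,246)}.items():
    T=cv2.resize(a[y0:y1,x0:x1],None,fx=5,fy=5,interpolation=2);S=cv2.resize(b[y0-8:y1+12,x0-6:x1+6],None,fx=5,fy=5,interpolation=2)
    _,v,_,l=cv2.minMaxLoc(cv2.matchTemplate(S,T,5)); print(nm,round(v,3),l[0]/5-6,l[1]/5-8)
print('px per 10mm bar',px(p,(.4915,.2015,.32))-px(p,(.4915,.2015,.33)),'nose',px(p,(.4915,.2015,.08))-px(p,(.4915,.2015,.09)))
for i,n in ((a,'d'),(b,'now')): print(n,[int(i[r,371:376].mean()) for r in range(114,146)],'|',[int(i[r,363:368].mean()) for r in range(184,222)])
print(px(p,(.4915,.2015,.076)),px(p,(.4915,.2015,.067)))
E
```

```text
41.3 [ 0.46018763 -0.06420654  0.40219878] [-0.5509635   0.33528211  0.36836499]
lever_ball 0.7 [0.6142 0.0657 0.294 ] [384.4 194. ]
bearing_centre 0.69 [ 0.3564 -0.3359  0.0113] [179.3 331.2]
bearing_centre 0.59 [ 0.4974 -0.252   0.005 ] [250.4 341. ]
bearing_centre 0.56 [ 0.3996 -0.2445  0.0019] [221.9 316.6]
bore 0.55 [0.4912 0.2018 0.0659] [365.6 207.4]
ram_nose 0.51 [0.4859 0.2038 0.0659] [364.3 206.1]
ram_nose 0.26 [0.4915 0.2024 0.0649] [365.8 207.6]
slide_handle 0.65 [0.4794 0.0683 0.061 ] [330.8 236.9]
slide_handle 0.34 [0.5552 0.2279 0.2171] [398.5 168.6]
slide_handle 0.3 [ 0.5838 -0.3226  0.0044] [257.7 386.2]
bartop 0.833 -0.7999999999999998 6.4
nose 0.69 -1.5999999999999996 3.8000000000000007
bodyctl 0.998 0.0 0.0
knob 1.0 0.0 0.0
px per 10mm bar [-0.4  3.6] nose [-0.2  2.8]
d [147, 129, 121, 118, 120, 125, 133, 147, 165, 182, 191, 193, 193, 193, 187, 171, 144, 119, 107, 103, 103, 103, 103, 103, 103, 101, 101, 101, 100, 99, 100, 103] | [79, 90, 94, 88, 78, 74, 81, 94, 105, 110, 111, 107, 97, 86, 80, 84, 94, 102, 106, 107, 102, 90, 77, 79, 95, 115, 135, 145, 138, 129, 146, 181, 202, 193, 170, 154, 146, 144]
now [146, 128, 120, 118, 118, 125, 135, 145, 154, 162, 165, 158, 146, 144, 157, 175, 187, 191, 192, 192, 186, 169, 143, 118, 104, 100, 100, 99, 99, 99, 100, 102] | [77, 90, 94, 88, 78, 73, 79, 93, 104, 109, 111, 111, 111, 111, 110, 109, 104, 93, 81, 76, 82, 93, 102, 107, 106, 98, 84, 79, 100, 134, 166, 193, 203, 192, 169, 152, 145, 143]
[365.9 204.8] [365.6 207.2]
```

The check after letting go supports the bearing being home:
- **Ram:** its nose is now at about z 0.066, level with the face (0.067), and its bar has dropped about 17 mm.
- **Bearing:** the rim step above the face is gone.
- **Slide:** it has not moved off its stop.
- **Lever:** its ball is back up at about 0.296.

Handing in.

```bash
python3 -c "
from plant import manip
print(manip.job_done())"
```

```text
the job is handed in; nothing more can be done
None
```

I handed the job in with the bearing pressed home as far as I can tell from lever force and camera (the hand-in gave no verdict), the slide in against its stop, the lever back up and the robot clear.

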